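# Fetch a fallen bottle with a reacher and post it in the waste box

## Task

An empty amber bottle has rolled under the clear bench riser and must not be touched with the gripper. Pick up the trigger reacher by its grip and trigger, close its jaws on the bottle under the riser by squeezing the trigger, bring it out, push it in past the sprung flap of the yellow waste box and let it drop inside. Then lay the reacher gently flat on the open bench and let go, leaving the flap shut and the other glassware and bottles undisturbed.

Things in the scene. Friction and masses are not known exactly. Their poses are not given: they have to be found in the camera images.
- reacher: Pistol-grip reacher, flat on its side on the bench, 130 g. Origin: on its underside, midway between grip back and trigger front. +x along the shaft to the jaws, +z up; the grip points to -y. Black grip: x -29 to -5 mm, y -55 to 31, z 0 to 30. Head x -40 to 52, y 25 to 55, z 1 to 29. Shaft 13 mm thick at y 40, z 15. Knuckle x 158 to 194, y 20 to 60. Jaws reach to x 282.
- reacher_hold (a point): Where to hold the reacher: at x 0, y -6, z 15 mm of it, midway between the back face of the grip and the front face of the orange trigger bar (trigger y -43 to 25, z 2 to 28 mm). One finger behind the grip, one before the trigger, closing along x: 58 mm apart with the trigger at rest. The centre of mass is 25 mm ahead of here and 20 mm toward the shaft.
- reacher_jaws (a point): Point midway between the rubber jaw pads, fixed in the reacher at x 250, y 40, z 15 mm (shaft line, pad middle).
- trigger (a joint): Travel of the trigger toward the grip: 0 at rest (jaws open), 0.014 m fully squeezed. Its spring gives way at 12 N and needs 14 N for full travel: a squeeze of 8 to 11 N holds the reacher with open jaws (a firmer one droops less), 18 to 25 N closes the jaws firmly on a thing. Both jaws follow the trigger in proportion; letting it out opens them.
- jaw_left: Jaw on the +y side, pivot (its origin) at x 180, y 52, z 15 mm of the reacher; rubber pad 46 mm long, 20 mm tall (reacher z 5 to 25). The two pads are 66 mm apart at their middle with the trigger at rest (77 mm at the tips, 100 mm over the outsides), parallel and 36 mm apart at trigger 0.0114 m, 29 mm at full travel.
- jaw_right: Mirror image of jaw_left on the -y side, pivot at x 180, y 28, z 15 mm of the reacher.
- amber_bottle: The fallen empty amber reagent bottle, 36 mm in diameter, 66 mm long, 30 g, body 50 mm long and a black cap 29 mm wide on top. Origin: centre of its base. +z along its axis to the cap. It lies on its side, cap pointing away from the open front of the riser.
- bottle_mid (a point): Point on the bottle's axis, 26 mm from its base: where the jaws should take it.
- riser: Clear acrylic bench riser on four steel legs, fixed, with a tip box, timer and dishes on its rear half. Origin: on the bench, under the middle of its front edge. +x runs in under it (220 mm deep), +y to the left as one looks in, +z up. 300 mm wide; legs 14 mm thick, 18 mm in from each edge; 82 mm clear height under the top (70 between the legs of each side), top surface at 90 mm.
- waste_box: Yellow waste box with grey lid and bow handle, fixed. Origin: on the bench, at the foot of the middle of its front face. +x runs into the box, +z up. 176 mm wide, 180 mm deep, walls 4 mm, lid top at 221 mm, handle to 242 mm. Opening in the front wall: y -67 to 67, z 74 to 170 mm, closed by the grey flap. Empty inside, floor at z 4 mm.
- flap (a joint): Grey flap: 0 shut, swings inward and up to 1.4 rad. Hinged along its upper edge at x 6.5, z 165 mm of the box, 88 mm tall, 128 mm wide. A weak spring shuts it (under 0.5 N at the tool). With the shaft of the reacher 115 to 130 mm above the bench it opens to 1 rad or more and rests on the jaws; held lower, it opens less and may catch as the jaws are drawn out.
- white_bottle_1: White reagent bottle 36 mm wide, 66 mm tall, standing at the back under the riser, +y side; origin under its centre. Leave it standing.
- white_bottle_2: As white_bottle_1, on the -y side.
- side_flask: Conical flask 64 mm wide, 104 mm tall, origin under its centre. Leave it standing.
- beaker: Glass beaker 75 x 81 mm, 95 mm tall, origin under its centre. Leave it standing.

How it is judged:
On the way, in this order (a step that is already met when the one before it is completed fails the run):
1. Under the riser, the reacher's two jaws are closed on the amber bottle by its squeezed trigger (contact force between each of jaw_left, jaw_right and amber_bottle above 0.3 N and value of joint trigger above 0.007 m and x of bottle_mid in the frame of riser above 0 m), for 0.2 s.
2. The bottle is out in front of the riser (its middle 40 mm or more), still held between the jaws (contact force between each of jaw_left, jaw_right and amber_bottle above 0.1 N and x of bottle_mid in the frame of riser below -0.04 m), for 0.1 s.
3. The bottle is carried in past the flap, held open (over 0.4 rad), between the jaws (value of joint flap above 0.4 rad and contact force between each of jaw_left, jaw_right and amber_bottle above 0.1 N and x of bottle_mid in the frame of waste_box between 0.015 and 0.17 m and y of bottle_mid in the frame of waste_box between -0.08 and 0.08 m and z of bottle_mid in the frame of waste_box above 0.005 m), for 0.1 s.
At the end, for the whole second after the job is handed in: The amber bottle lies at rest inside the waste box, the flap is shut (under 0.08 rad), and the reacher lies still and flat on the bench (underside within 6 mm of the surface, under 0.08 rad of tilt) with its trigger let out (under 2 mm) (x of bottle_mid in the frame of waste_box between 0.015 and 0.17 m and y of bottle_mid in the frame of waste_box between -0.08 and 0.08 m and z of bottle_mid in the frame of waste_box above 0.005 m and linear speed of amber_bottle below 0.03 m/s and value of joint flap below 0.08 rad and height (world z) of reacher between -0.006 and 0.006 m and angle between reacher's own z axis and vertical below 0.08 rad and linear speed of reacher below 0.02 m/s and value of joint trigger below 0.002 m); the robot touches nothing.
It fails at once if the fingers touch the amber bottle (contact force between the fingers and amber_bottle above 0.3 N).
It fails at once if the reacher is dropped or thrown (moves faster than 0.8 m/s while the fingers do not hold it) (linear speed of reacher above 0.8 m/s and contact force between the fingers and reacher below 0.1 N).
It fails at once if a white bottle, the flask or the beaker is shifted by more than 30 mm or tipped over (distance of any of white_bottle_1, white_bottle_2, side_flask, beaker from where it was at the start of the episode above 0.03 m or angle between any of white_bottle_1, white_bottle_2, side_flask, beaker's own z axis and vertical above 0.5 rad).
It also fails if it takes over 58 s, if anything falls off the work surface, if the arm or the gripper's body presses on something with over 40 N, if the wrist force passes 120 N, or if a joint passes its speed limit or range.

## Robot

A 6-joint arm with a two-finger parallel gripper is mounted at the origin on a cart in front of the work surface, level with it; the furniture and walls round the work are solid. World frame = base frame: x ahead of the robot, y to its left, z up, the work surface at z = 0. Lengths are in m, angles in rad, forces in N, time in s.
With the tool pointing down it reaches from about 0.35 to 0.975 m from the base axis. Payload 4.9 kg.
Tool frame: the origin (TCP) lies at the very end of the fingers, on their centre line; the grasp point (between the pads) lies 19 mm behind it (manip.hold_point_z is the distance from the TCP to the grasp point, in m); z points along the fingers, y is the direction in which the jaws open and shut (so a half turn about z gives the same grasp; the last joint's range is limited). The gripper opens to 85 mm and grips with 20 to 120 N. Pads are 22 mm wide; open, the fingers measure 114 mm over their backs; the gripper's body (76 mm by 85 mm) begins 54 mm behind the grasp point. The pads swing forward as they close: fully open they stand 13 mm farther back than shut.
Start: joints at [1.207, 0.053, 1.613, -0, 1.476, -0.119], TCP at [0.151, 0.606, 0.231] pointing down, gripper open.
Joint ranges: [-3.01, 3.01], [-1.01, 2.22], [0.06, 2.58], [-1.02, 4.17], [0.09, 2.62], [-3.14, 3.14]. Speed limits (rad/s): [2.57, 2.57, 3.14, 3.14, 3.14, 3.14].

## Interface

Orientations are given as a unit quaternion [w, x, y, z].
In Python, from plant import manip gives the robot as it stands. The module is installed in compiled form; this text tells all that it offers.
- The arm moves only by the shell command python3 -m creep 'ROWS'. ROWS is JSON, a list of rows, each a list of 7 numbers: the turn, a rotation vector about the tool's x, y, z in degrees, then the shift along the tool's x, y, z in m, then the opening, from 0 (shut) to 1 (fully open). In form: [[ax, ay, az, tx, ty, tz, jaw], ...]. A call has 1 to 20 rows; each row shifts and turns the commanded pose from where the row before left it, along the tool's axes as they then stand; what a row does not reach is not made up. A row lasts 1/12 s, in which the tool goes at most 41.7 mm and 7.16 degrees, less where a joint would pass 70% of its speed; a pose out of reach is approached as far as the arm can. A call is refused whole if a number of a shift passes 0.0417 or a number of a turn 7.16, either way. A call with a gripper value outside its range is refused whole. The fingers move at their own pace and stop on an object; the grip force is fixed at half the most. Time passes only in rows, so rows that do not move let the fingers close. It gives the time, the measured TCP pose, the force and the opening at its end, in the units of the state.
- manip.state(): the state, without advancing time (a new reading comes with each control period).
- manip.grab_frame(name): name is "scene" or "top" or "wrist"; returns the picture (480x640x3 uint8, blue, green, red); there is no depth.
- manip.get_calibration(name): a dict with "fx", "fy", "cx", "cy" (pixels), "xyz" and "attitude" of the camera in the world. Camera axes: x right, y down, z forward; pixel columns grow to the right and rows downward; lengths in m; the calibration is good to about 2 mm. A picture is of the moment at which its call begins: read the wrist's pose just before it. get_calibration takes no time and is no camera call; for the wrist camera it gives the pose at the moment of the call.
- manip.job_done(): hands the job in, once; it reports no verdict.
Trained networks look in the newest picture that a camera, given by its name, has taken for a name from the list of things; names that differ only in an ending like _2 or _b are one class to them, and where a whole thing is asked for, a point or a joint stands for the part that bears it (a point fixed in the world has none). Each returns a list of dicts, best first, with "confidence" (0 to 1); they miss things now and then, are a little off and sometimes report something else, mostly with a low value. They report only what shows in the picture. A call takes as long as a camera call.
- manip.cut_out(target, camera): "pixels" (480x640 bool, what is visible of it) and "rect" ([left, top, right, bottom] in pixels, round what is visible of it).
The state is a dict: "time": time; "joint_pos": joint angles; "joint_vel": joint speeds; "joint_efforts": joint torques, N m; "tool_pos": TCP position; "tool_rot": TCP orientation; "contact_force": force on the tool from outside, world axes, zero at the start; "ft_torque": the same for the moment, N m; "gripper_width": opening from 0.0 (shut) to 1.0 (fully open).
Only numpy, scipy, OpenCV 4.12 (cv2) and the standard library are available. Lean on these libraries where they do the work, as an engineer would, in place of code of your own. Each camera call takes 0.05 s, during which the arm holds its last target.

## Working session

There is one attempt and no reset: what is moved stays moved. The work goes in short steps, Python scripts to look and compute and a shell command to move; the robot and the scene stay as the last step left them, time stands still between calls to the robot, and variables do not carry over. Pictures are saved under pics/ and viewed, and the job is handed in when it is done.

I'll start by looking at the state and the cameras.

```bash
mkdir -p pics; ls; python3 - <<'E'
from plant import manip
import cv2
print(manip.state()); print(manip.hold_point_z)
for n in ["scene","top","wrist"]:
    print(n,manip.get_calibration(n))
    cv2.imwrite(f"pics/{n}0.png",manip.grab_frame(n))
E
```

```text
pics
{'time': 0.0, 'joint_pos': array([ 1.20700820e+00,  5.33938559e-02,  1.61428607e+00, -1.19461957e-05,
        1.47600846e+00, -1.18973162e-01]), 'joint_vel': array([ 0.00124388, -0.00148611,  0.00051856, -0.00079898, -0.00105275,
       -0.00032148]), 'joint_efforts': array([-1.75155146e-03, -3.93661094e+01, -3.70183611e+01, -1.90007281e-04,
        6.93278213e-03,  2.87763434e-06]), 'tool_pos': array([0.15124894, 0.60578116, 0.23004483]), 'tool_rot': array([-2.44712013e-04,  1.22101391e-01,  9.92517079e-01, -1.01890766e-03]), 'contact_force': array([ 0.33581477,  0.42495937, -0.31258212]), 'ft_torque': array([-0.031694  ,  0.0085286 ,  0.03153809]), 'gripper_width': 0.9988363667922779}
0.0187
scene {'fx': 434.9776451179838, 'fy': 434.9776451179838, 'cx': 315.88324727329183, 'cy': 239.86738088657765, 'xyz': array([-0.06599128, -0.52094068,  0.62133894]), 'attitude': array([-0.45602186,  0.7893282 , -0.35930911,  0.19975488])}
top {'fx': 473.5608968692815, 'fy': 473.5608968692815, 'cx': 325.40229677425486, 'cy': 250.73187578982422, 'xyz': array([0.45327311, 0.01696936, 1.49896292]), 'attitude': array([-0.03108432,  0.70716344, -0.70609175,  0.01969939])}
wrist {'fx': 424.4318267786459, 'fy': 424.4318267786459, 'cx': 317.5552999081001, 'cy': 237.06225368833464, 'xyz': array([0.07775602, 0.62457927, 0.37229173]), 'attitude': array([0.11676718, 0.7794633 , 0.60879387, 0.09040142])}
```

View pics/scene0.png

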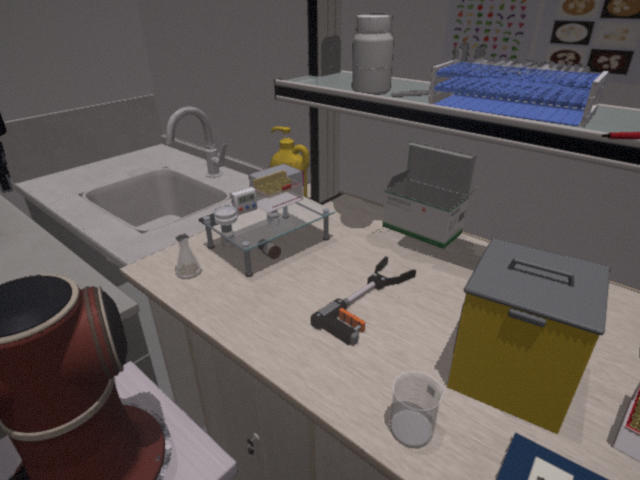

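View pics/top0.png

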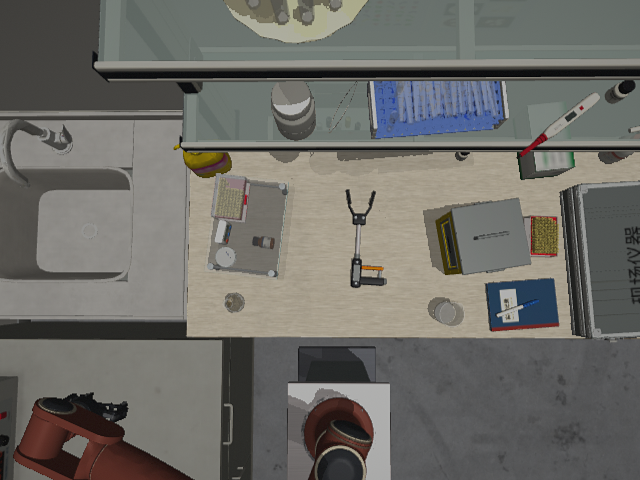

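View pics/wrist0.png

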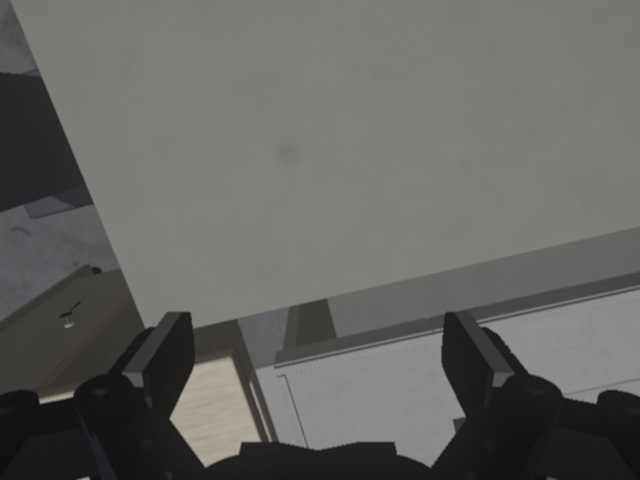

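The top view has the reacher at about (360,240), pointing ahead (+x) with its grip to the right. The riser is on the left, around (248,228), with its open side facing right and the amber bottle at (263,242). The yellow box is at (485,237) with its opening facing left, the flask is at (234,302) and the beaker at (445,310). Next I'll get the masks.

```bash
cat > h.py <<'E'
import numpy as np, cv2
from scipy.spatial.transform import Rotation as R
from plant import manip
def cam(n):
    c=manip.get_calibration(n); q=c["attitude"]; 
    return c, R.from_quat([q[1],q[2],q[3],q[0]]).as_matrix(), np.array(c["xyz"])
def ray(n,uv,z,C=None):
    c,M,t=C or cam(n); uv=np.atleast_2d(uv).astype(float)
    d=np.c_[(uv[:,0]-c["cx"])/c["fx"],(uv[:,1]-c["cy"])/c["fy"],np.ones(len(uv))]@M.T
    return t+d*((z-t[2])/d[:,2])[:,None]
def proj(n,P,C=None):
    c,M,t=C or cam(n); p=(np.atleast_2d(P)-t)@M
    return np.c_[p[:,0]/p[:,2]*c["fx"]+c["cx"],p[:,1]/p[:,2]*c["fy"]+c["cy"]]
E
python3 - <<'E'
from h import *
import pickle
out={}
im={}
for n in ["top","scene"]:
    im[n]=manip.grab_frame(n)
    for t in ["reacher","amber_bottle","riser","waste_box","trigger","flap","jaw_left","side_flask","beaker","white_bottle_1"]:
        r=manip.cut_out(t,n)
        out[n,t]=r
        for d in r[:3]:
            ys,xs=np.nonzero(d["pixels"]); print(n,t,round(d["confidence"],2),d["rect"],len(xs),(xs.mean().round(1),ys.mean().round(1)) if len(xs) else None)
pickle.dump((out,im),open("m0.pkl","wb"))
t=im["top"]
cv2.imwrite("pics/top_a.png",cv2.resize(t[160:320,190:390],None,fx=4,fy=3.75*1.0667,interpolation=cv2.INTER_CUBIC)[:600])
print(manip.state()["time"])
E
```

```text
top reacher 0.82 [345.6, 191.4, 385.0, 290.8] 964 (np.float64(362.1), np.float64(253.1))
top riser 0.68 [203.1, 173.7, 286.3, 280.4] 7301 (np.float64(246.1), np.float64(226.0))
top waste_box 0.75 [433.8, 196.7, 529.3, 276.0] 5853 (np.float64(482.7), np.float64(237.3))
top trigger 0.46 [361.6, 263.4, 383.8, 274.4] 74 (np.float64(373.4), np.float64(268.1))
top trigger 0.17 [444.1, 224.7, 455.1, 266.1] 218 (np.float64(449.7), np.float64(245.7))
top flap 0.77 [444.4, 224.0, 453.5, 267.0] 248 (np.float64(449.3), np.float64(243.4))
top side_flask 0.81 [224.1, 293.1, 244.6, 315.3] 323 (np.float64(233.6), np.float64(302.4))
top beaker 0.91 [433.0, 300.5, 466.1, 327.9] 626 (np.float64(449.4), np.float64(313.4))
top beaker 0.24 [347.0, 191.6, 390.0, 287.3] 865 (np.float64(361.7), np.float64(254.5))
scene reacher 0.88 [308.6, 257.5, 415.8, 341.4] 2194 (np.float64(352.3), np.float64(307.3))
scene amber_bottle 0.79 [255.9, 242.2, 279.8, 261.7] 244 (np.float64(268.7), np.float64(250.1))
scene riser 0.82 [196.0, 163.3, 333.3, 277.0] 6541 (np.float64(264.9), np.float64(210.8))
scene waste_box 0.66 [
[... 301 characters left out ...]
329.7] 316 (np.float64(351.4), np.float64(319.7))
scene flap 0.16 [255.1, 242.5, 280.9, 258.6] 262 (np.float64(268.1), np.float64(250.1))
scene jaw_left 0.62 [374.6, 254.1, 389.2, 271.9] 124 (np.float64(380.8), np.float64(264.5))
scene side_flask 0.86 [173.0, 234.2, 201.4, 276.7] 765 (np.float64(185.6), np.float64(259.2))
scene side_flask 0.35 [338.0, 309.6, 365.0, 328.8] 341 (np.float64(351.4), np.float64(319.8))
scene beaker 0.95 [388.4, 370.9, 442.3, 449.1] 3266 (np.float64(414.5), np.float64(407.6))
scene beaker 0.69 [253.4, 244.5, 279.2, 260.5] 260 (np.float64(268.4), np.float64(250.1))
scene white_bottle_1 0.64 [219.9, 237.0, 232.8, 251.9] 85 (np.float64(225.6), np.float64(243.1))
1.25
```

View pics/top_a.png

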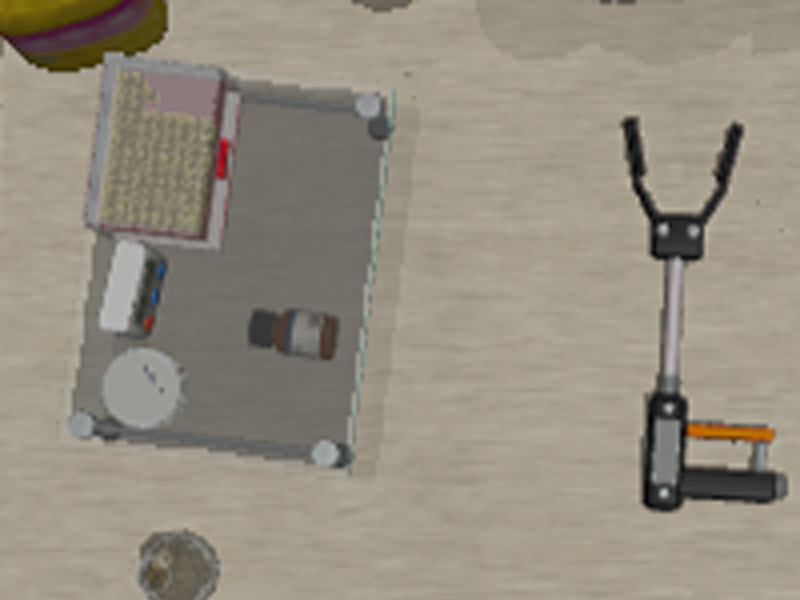

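```bash
python3 - <<'E'
import pickle,cv2
o,im=pickle.load(open("m0.pkl","rb"))
t=im["top"]; s=im["scene"]
cv2.imwrite("pics/top_b.png",cv2.resize(t[180:330,420:560],None,fx=4,fy=4,interpolation=cv2.INTER_CUBIC))
cv2.imwrite("pics/sc_b.png",cv2.resize(s[160:290,180:340],None,fx=4.5,fy=4.5,interpolation=cv2.INTER_CUBIC))
E
```

```text
(no output)
```

View pics/top_b.png

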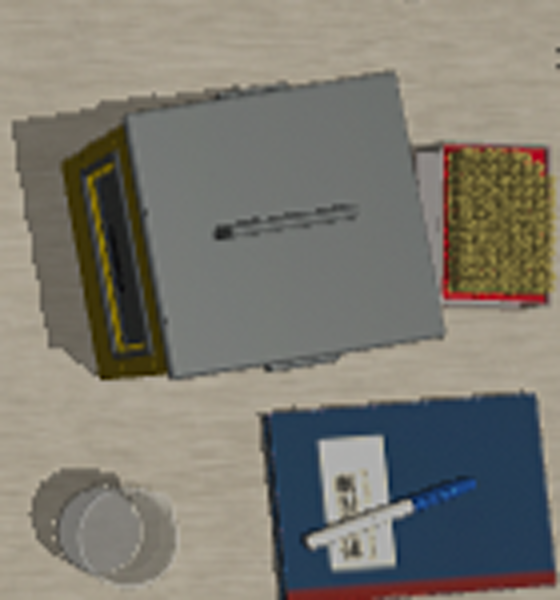

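View pics/sc_b.png

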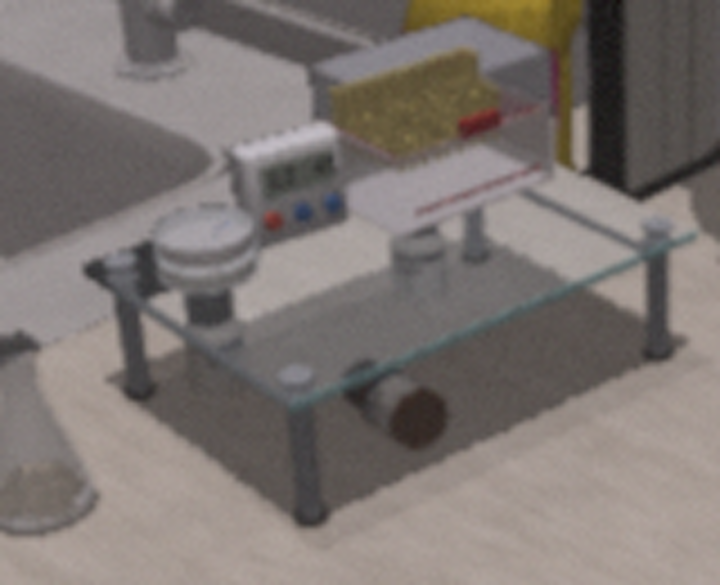

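```bash
cat > fit.py <<'E'
from h import *
import pickle
from scipy.optimize import least_squares, minimize
o,im=pickle.load(open("m0.pkl","rb"))
C={n:cam(n) for n in ["top","scene"]}
def T(p,P):
    P=np.array(P,float); c,s=np.cos(p[2]),np.sin(p[2])
    return np.c_[p[0]+c*P[:,0]-s*P[:,1],p[1]+s*P[:,0]+c*P[:,1],P[:,2]]
def pose_pts(P,uvs,x0):
    f=lambda p: np.concatenate([(proj(n,T(p,P[i:i+1]),C[n])-uv).ravel() for i,(n,uv) in enumerate(uvs)])
    r=least_squares(f,x0); return r.x,np.abs(r.fun).reshape(-1,2).max(1).round(1)
def box(x0,x1,y0,y1,z0,z1): return [[x,y,z] for x in(x0,x1) for y in(y0,y1) for z in(z0,z1)]
A=lambda x,y:("top",np.array([190+x/4-.4,160+y/4-.4]))
B=lambda x,y:("top",np.array([420+x/4-.4,180+y/4-.4]))
S=lambda x,y:("scene",np.array([180+x/4.5-.4,160+y/4.5-.4]))
if __name__=="__main__":
    P=np.array([[0,-.15,.09],[0,.15,.09]])
    # yaw ~+90: +y_r -> -x world
    P=np.array([[0,-.15,.09],[0,.15,.09],[0,.15,.09],[0,-.15,.09]])
    r,e=pose_pts(P,[A(393,90),A(350,475),S(292,402),S(694,235)],[.52,.14,1.57]); print("riser",r,np.degrees(r[2]),e)
    r2,e=pose_pts(P[:2],[A(393,90),A(350,475)],[.52,.14,1.57]); print("riser top only",r2,np.degrees(r2[2]),e)
    P=np.array([[0,.088,0],[0,-.088,0]]); b,e=pose_pts(P,[B(64,160),B(102,380)],[.45,-.3,-1.4]); print("box",b,np.degrees(b[2]),e)
    lid=ray("top",np.array([B(127,115)[1],B(395,70)[1],B(442,338)[1],B(172,378)[1]]),.221,C["top"]);print(lid.round(4))
    print(np.linalg.norm(lid-np.roll(lid,-1,0),axis=1),lid.mean(0), 'ctr in box', )
    d=lid[:,:2]-b[:2]; c,s=np.cos(b[2]),np.sin(b[2]); print(np.c_[c*d[:,0]+s*d[:,1],-s*d[:,0]+c*d[:,1]].round(4))
    # reacher
    parts=[box(-.029,-.005,-.055,.031,0,.03),box(-.04,.052,.025,.055,.001,.029),box(.05,.16,.0335,.0465,.0085,.0215),box(.158,.194,.02,.06,.002,.028),box(.021,.029,-.043,.025,.002,.028)]
    def mask(p,n,up=4):
        m=np.zeros((480*up,640*up),np.uint8)
        for q in parts:
            uv=proj(n,T(p,q),C[n]); h=cv2.convexHull(((uv+.5)*up).astype(np.float32)).astype(np.int32); cv2.fillConvexPoly(m,h,1)
        return cv2.resize(m.astype(np.float32),(640,480),interpolation=cv2.INTER_AREA)
    M={n:o[n,"reacher"][0]["pixels"].astype(float) for n in C}
    # ignore jaws region: remove pixels ahead of knuckle
    def cost(p,ns=("top","scene")):
        s=0
        for n in ns:
            m=mask(p,n); k=M[n].copy()
            vv,uu=np.nonzero(k); w=ray(n,np.c_[uu,vv],.015,C[n]); x=np.cos(p[2])*(w[:,0]-p[0])+np.sin(p[2])*(w[:,1]-p[1])
            k[vv[x>.194],uu[x>.194]]=0
            s+=1-np.minimum(m,k).sum()/np.maximum(m,k).sum()
        return s
    for ns in (("top","scene"),("top",),("scene",)):
        best=min((minimize(lambda q:cost([q[0]/100,q[1]/100,q[2]/10],ns),[38.5+dx,-12+dy,a],method="Nelder-Mead",options=dict(initial_simplex=np.array([[38.5+dx,-12+dy,a],[39.5+dx,-12+dy,a],[38.5+dx,-11+dy,a],[38.5+dx,-12+dy,a+.6]]))) for dx,dy,a in [(0,0,-.5),(.5,.5,-.2),(-.5,-.3,-.8)]),key=lambda r:r.fun)
        print(ns,best.x/[100,100,10],best.fun,np.degrees(best.x[2]/10))
        if len(ns)==2: pr=best.x/[100,100,10]
    v=im["top"].copy(); v=cv2.resize(v,None,fx=4,fy=4,interpolation=cv2.INTER_CUBIC)
    for q in parts:
        uv=proj("top",T(pr,q),C["top"]); cv2.polylines(v,[cv2.convexHull(((uv+.5)*4).astype(np.float32)).astype(np.int32)],True,(0,255,0),1)
    cv2.imwrite("pics/fit_r.png",v[740:1200,1300:1700])
E
python3 fit.py
```

```text
riser [0.61697398 0.16884712 1.46995042] 84.22195540599004 [1.3 1.5 1.  1.7]
riser top only [0.61731241 0.16847014 1.46879778] 84.1559140280893 [1.4 1.4]
box [ 0.57336002 -0.32234377 -1.41569727] -81.11347871714787 [0.1 0.1]
[[ 0.6608 -0.3037  0.221 ]
 [ 0.6915 -0.485   0.221 ]
 [ 0.5098 -0.5115  0.221 ]
 [ 0.4827 -0.3307  0.221 ]]
[0.18393164 0.18356337 0.18273265 0.18012802] [ 0.5861793  -0.40773834  0.221     ] ctr in box
[[-0.0049  0.0892]
 [ 0.179   0.0915]
 [ 0.177  -0.092 ]
 [-0.0057 -0.0909]]
('top', 'scene') [ 0.48388345 -0.09466439 -0.05862737] 0.367863386913041 -3.35910105559274
('top',) [ 0.48371877 -0.09469063 -0.05843503] 0.1684782608695652 -3.3480807558711847
('scene',) [ 0.48601078 -0.09211878 -0.07607828] 0.19273250291731114 -4.358964583048727
```

View pics/fit_r.png

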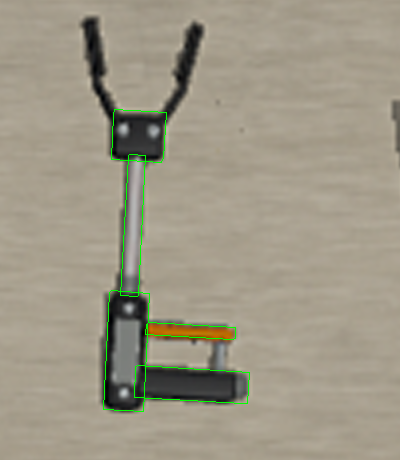

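```bash
python3 - <<'E'
from fit import *
# bottle: axis points at z=.018 ; crop A base end/cap end (top view silhouettes)
b=ray("top",np.array([A(338,336)[1],A(249,328)[1]]),.018,C["top"]); print("base,cap",b.round(4),np.linalg.norm(b[0]-b[1]),np.degrees(np.arctan2(*(b[1]-b[0])[1::-1])))
# scene base disc centre crop (418,413)
print("scene base centre",ray("scene",S(418,413)[1][None],.018,C["scene"]))
print("flask",ray("top",[[235,303]],0.05,C["top"]),"beaker",ray("top",[[445,312]],0.05,C["top"]))
for nm,uv in [("flask",(185.6,275)),("beaker",(413,440))]: print(nm,ray("scene",[uv],0,C["scene"]))
print("hold",T([.4839,-.0947,-.0586],[[0,-.006,.015],[.25,.04,.015]]))
s=cv2.resize(im["scene"][230:300,240:300],None,fx=10,fy=8,interpolation=cv2.INTER_CUBIC); cv2.imwrite("pics/sb.png",s)
t=cv2.resize(im["top"][225:260,240:300],None,fx=12,fy=12,interpolation=cv2.INTER_CUBIC); cv2.imwrite("pics/tb.png",t)
E
```

```text
base,cap [[0.5822 0.2023 0.018 ]
 [0.5884 0.2726 0.018 ]] 0.07051657756516812 84.89855476465307
scene base centre [[0.58429299 0.21616114 0.018     ]]
flask [[0.39727659 0.31613726 0.05      ]] beaker [[ 0.37189914 -0.32209754  0.05      ]]
flask [[0.38468683 0.32283553 0.        ]]
beaker [[ 0.35566722 -0.34292004  0.        ]]
hold [[ 0.4835486  -0.1006897   0.015     ]
 [ 0.73581354 -0.06941028  0.015     ]]
```

View pics/tb.png

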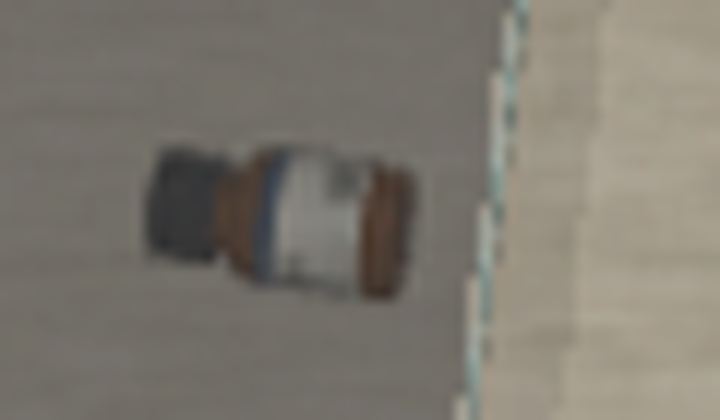

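```bash
python3 - <<'E'
from fit import *
def cyl(base,yaw,r,l0,l1):
    a=np.array([np.cos(yaw),np.sin(yaw),0]); n=np.array([-a[1],a[0],0]); z=np.array([0,0,1])
    t=np.linspace(0,2*np.pi,24)
    return [np.array(base)+a*l+r*(np.cos(k)*n+np.sin(k)*z) for l in(l0,l1) for k in t]
for i,(bx,by) in enumerate([(.583,.205),(.583,.214)]):
    tiles=[]
    for n,(r0,r1,c0,c1),f in [("scene",(225,295,235,305),8),("top",(215,275,235,305),8)]:
        v=cv2.resize(im[n],None,fx=f,fy=f,interpolation=cv2.INTER_CUBIC)
        yaw=np.radians(84.9)
        for r,l0,l1 in [(.018,0,.05),(.0145,.05,.066),(.018,0,.0005)]:
            uv=proj(n,cyl([bx,by,.018],yaw,r,l0,l1),C[n]); cv2.polylines(v,[cv2.convexHull(((uv+.5)*f).astype(np.float32)).astype(np.int32)],True,(0,255,0),1)
        rr,e=None,None
        rp=[.6171,.1687,np.radians(84.2)]
        ed=T(rp,[[0,-.15,.09],[0,.15,.09],[.22,.15,.09],[.22,-.15,.09]]); uv=proj(n,ed,C[n]); cv2.polylines(v,[((uv+.5)*f).astype(np.int32)],True,(0,0,255),1)
        tiles.append(v[r0*f:r1*f,c0*f:c1*f])
    h=min(t.shape[0] for t in tiles); cv2.imwrite(f"pics/ov{i}.png",cv2.resize(np.hstack([t[:h] for t in tiles]),None,fx=.7,fy=.7,interpolation=cv2.INTER_AREA))
E
```

```text
(no output)
```

View pics/ov0.png

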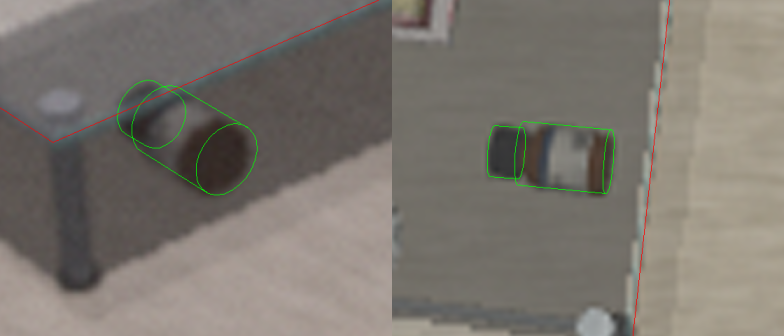

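View pics/ov1.png

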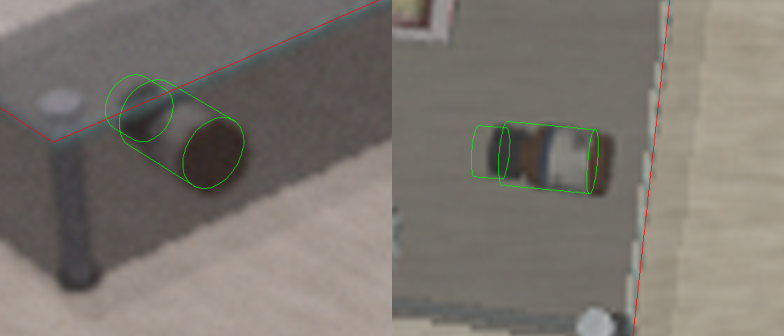

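```bash
cat >> h.py <<'E'
def go(x,y,z,yawdeg):
    s=manip.state(); q=s["tool_rot"]; M=R.from_quat([q[1],q[2],q[3],q[0]]).as_matrix()
    d=M.T@(np.array([x,y,z])-s["tool_pos"]); th=np.degrees(yawdeg and np.radians(yawdeg) or 0)
    G=np.array([[-np.sin(np.radians(th)),np.cos(np.radians(th)),0],[np.cos(np.radians(th)),np.sin(np.radians(th)),0],[0,0,-1]]).T
    rv=np.degrees(R.from_matrix(M.T@G).as_rotvec())
    print("t",round(s["time"],2),"pos",s["tool_pos"].round(4),"yaw",np.degrees(np.arctan2(M[1,1],M[0,1])).round(2),"w",round(s["gripper_width"],4),"F",s["contact_force"].round(2),"| shift tool",d.round(4),"turn",rv.round(2), "shift after turn",(G.T@(np.array([x,y,z])-s["tool_pos"])).round(4))
    return s
E
python3 -m creep '[[0,0,0,-0.0247,-0.0302,0,1],[0,0,0,-0.0247,-0.0302,0,1],[0,0,0,-0.0247,-0.0302,0,1],[0,0,0,-0.0247,-0.0302,0,1],[0,0,0,-0.0247,-0.0302,0,1],[0,0,0,-0.0247,-0.0302,0,1],[0,0,0,-0.0247,-0.0302,0,1],[0,0,0,-0.0247,-0.0302,0,1],[0,0,0,-0.0247,-0.0302,0,1],[0,0,0,-0.0247,-0.0302,0,1],[0,0,0,-0.0247,-0.0302,0,1],[0,0,0,-0.0247,-0.0302,0,1],[0,0,0,-0.0247,-0.0302,0,1],[0,0,0,-0.0247,-0.0302,0,1],[0,0,0,-0.0247,-0.0302,0,1],[0,0,0,-0.0247,-0.0302,0,1],[0,0,0,-0.0247,-0.0302,0,1],[0,0,0,-0.0247,-0.0302,0,1],[0,0,0,-0.0247,-0.0302,0,1],[0,0,0,-0.0247,-0.0302,0,1]]'
python3 -m creep '[[0,0,6.6,0,0,0,1],[0,0,6.6,0,0,0,1],[0,0,6.6,0,0,0,1],[0,0,6.6,0,0,0,1],[0,0,6.6,0,0,0,1],[0,0,6.6,0,0,0,1],[0,0,6.6,0,0,0,1],[0,0,6.6,0,0,0,1],[0,0,6.6,0,0,0,1],[0,0,6.6,0,0,0,1],[0,0,6.6,0,0,0,1],[0,0,6.6,0,0,0,1],[0,0,0,0,0,0,1]]'
python3 - <<'E'
from h import *
go(.4835,-.1007,.10,-3.36)
cv2.imwrite("pics/w1.png",manip.grab_frame("wrist"))
E
```

```text
time: 2.92
tool_pos: [0.4848, -0.1015, 0.2315]
tool_rot: [0.0, 0.122, 0.992, -0.0]
contact_force: [1.1, 1.0, 0.3]
gripper_width: 1.001
time: 4.0
tool_pos: [0.4843, -0.0994, 0.2314]
tool_rot: [0.0, 0.727, 0.686, 0.0]
contact_force: [1.1, 0.9, -1.0]
gripper_width: 1.001
t 4.0 pos [ 0.4843 -0.0994  0.2314] yaw -3.33 w 1.0008 F [ 1.05  0.92 -0.99] | shift tool [-0.0014 -0.0008  0.1314] turn [0.01 0.   0.03] shift after turn [-0.0014 -0.0008  0.1314]
```

View pics/w1.png

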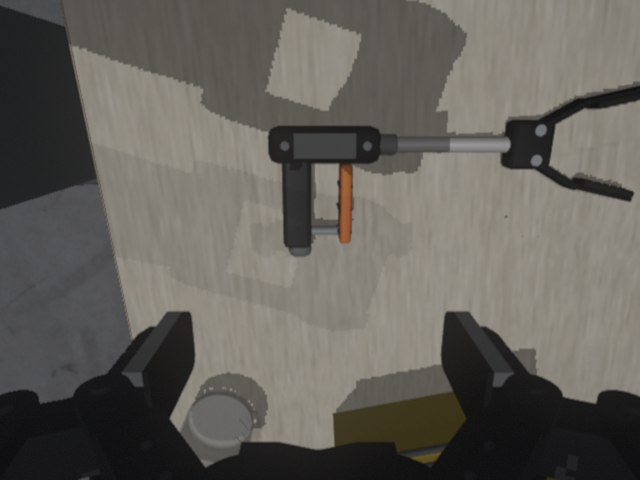

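```bash
python3 - <<'E'
from h import *
p=[.4839,-.0947,np.radians(-3.36)]
for uv in [(284,205),(353,205),(298,160),(298,255),(506,144)]:
    w=ray("wrist",[uv],.029)[0]; d=w[:2]-p[:2]; c,s=np.cos(p[2]),np.sin(p[2]); print(uv,(c*d[0]+s*d[1]).round(4),(-s*d[0]+c*d[1]).round(4))
E
python3 -m creep '[[0,0,0,-0.0014,-0.0008,0.02,1],[0,0,0,0,0,0.035,1],[0,0,0,0,0,0.035,1],[0,0,0,0,0,0.035,1],[0,0,0,0,0,0.035,1],[0,0,0,0,0,0.02,1],[0,0,0,0,0,0.01,1],[0,0,0,0,0,0,1]]'
python3 - <<'E'
from h import *
go(.4835,-.1007,-.003,-3.36)
cv2.imwrite("pics/w2.png",manip.grab_frame("wrist"))
E
```

```text
(284, 205) -0.0283 -0.0072
(353, 205) 0.0289 -0.0069
(298, 160) -0.0164 0.0299
(298, 255) -0.0171 -0.051
(506, 144) 0.1491 0.0433
time: 4.72
tool_pos: [0.4815, -0.1, 0.0387]
tool_rot: [-0.002, 0.726, 0.688, -0.001]
contact_force: [-0.4, -0.1, -0.0]
gripper_width: 1.004
t 4.72 pos [ 0.4815 -0.1     0.0387] yaw -3.12 w 1.0043 F [-0.39 -0.12 -0.02] | shift tool [-0.0006  0.0022  0.0417] turn [-0.29 -0.09  0.24] shift after turn [-0.0006  0.002   0.0417]
```

View pics/w2.png

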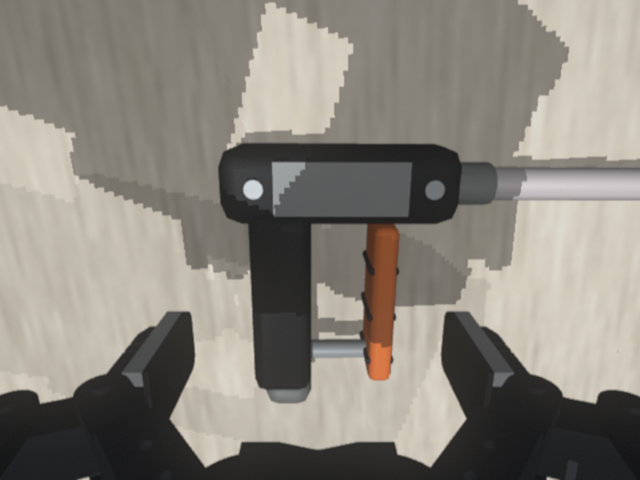

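The wrist view has the grip and trigger centred between the open fingers: grip back at column 250, trigger front at about 398, and my fitted pose agrees to 1 mm. I'll go down to grip height.

```bash
python3 -m creep '[[0,0,0,0,0,0.015,1],[0,0,0,0,0,0.012,1],[0,0,0,0,0,0.007,1],[0,0,0,0,0,0.003,1],[0,0,0,0,0,0,1],[0,0,0,0,0,0,1]]'
python3 - <<'E'
from h import *
go(.4835,-.1007,-.003,-3.36)
E
```

```text
time: 5.27
tool_pos: [0.4838, -0.1008, 0.0048]
tool_rot: [0.0, 0.727, 0.687, 0.0]
contact_force: [-0.7, 1.1, -0.5]
gripper_width: 1.002
t 5.27 pos [ 0.4838 -0.1008  0.0048] yaw -3.21 w 1.0017 F [-0.72  1.08 -0.53] | shift tool [ 0.0001 -0.0004  0.0078] turn [0.03 0.01 0.15] shift after turn [ 0.0001 -0.0003  0.0078]
```

```bash
python3 -m creep '[[0,0,0,0,0,0.005,1],[0,0,0,0,0,0.002,0.9],[0,0,0,0,0,0,0.8],[0,0,0,0,0,0,0.74],[0,0,0,0,0,0,0.72],[0,0,0,0,0,0,0.72],[0,0,0,0,0,0,0.72],[0,0,0,0,0,0,0.72]]'
python3 - <<'E'
from h import *
go(.4835,-.1007,-.003,-3.36)
cv2.imwrite("pics/w3.png",manip.grab_frame("wrist"))
E
```

```text
time: 5.93
tool_pos: [0.4836, -0.1007, -0.0026]
tool_rot: [0.0, 0.727, 0.687, 0.0]
contact_force: [0.5, -0.2, 0.7]
gripper_width: 0.722
t 5.93 pos [ 0.4836 -0.1007 -0.0026] yaw -3.22 w 0.7225 F [ 0.51 -0.17  0.69] | shift tool [ 0.     -0.0001  0.0004] turn [0.01 0.   0.14] shift after turn [ 0.     -0.0001  0.0004]
```

View pics/w3.png

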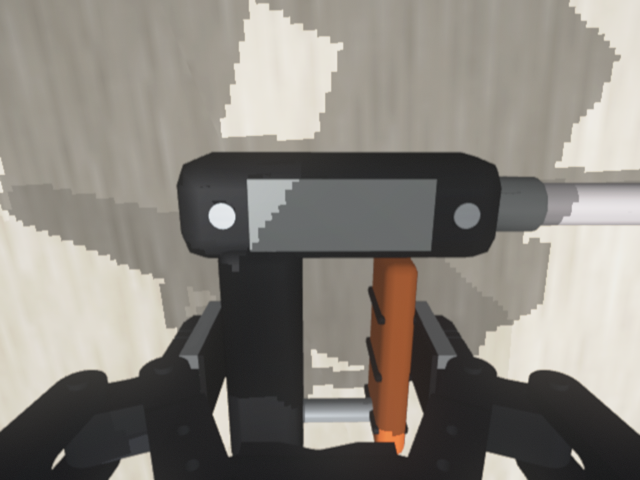

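```bash
for i in 1; do python3 -m creep '[[0,0,0,0,0,0,0.69],[0,0,0,0,0,0,0.69],[0,0,0,0,0,0,0.69]]'; done
python3 -m creep '[[0,0,0,0,0,0,0.67],[0,0,0,0,0,0,0.67],[0,0,0,0,0,0,0.67]]'
python3 -m creep '[[0,0,0,0,0,0,0.66],[0,0,0,0,0,0,0.66],[0,0,0,0,0,0,0.66]]'
```

```text
time: 6.23
tool_pos: [0.4835, -0.1007, -0.0027]
tool_rot: [-0.0, 0.727, 0.687, -0.0]
contact_force: [0.4, -0.1, 0.7]
gripper_width: 0.688
time: 6.48
tool_pos: [0.4835, -0.1008, -0.0024]
tool_rot: [-0.0, 0.727, 0.687, -0.0]
contact_force: [-2.1, 0.1, 3.6]
gripper_width: 0.672
time: 6.73
tool_pos: [0.4832, -0.1007, -0.0023]
tool_rot: [-0.0, 0.727, 0.687, -0.0]
contact_force: [-4.0, 1.2, 6.4]
gripper_width: 0.664
```

```bash
python3 -m creep '[[0,0,0,0,0,-0.001,0.66],[0,0,0,0,0,-0.001,0.66],[0,0,0,0,0,0,0.66],[0,0,0,0,0,0,0.66]]'
python3 -m creep '[[0,0,0,0,0,0,0.65],[0,0,0,0,0,0,0.65],[0,0,0,0,0,0,0.65]]'; python3 - <<'E'
from h import *
go(.4835,-.1007,-.003,-3.36)
cv2.imwrite("pics/w4.png",manip.grab_frame("wrist"))
E
```

```text
time: 7.07
tool_pos: [0.4833, -0.1006, -0.001]
tool_rot: [-0.0, 0.727, 0.687, -0.0]
contact_force: [-0.2, 0.2, -1.4]
gripper_width: 0.666
time: 7.32
tool_pos: [0.4834, -0.1007, -0.0009]
tool_rot: [-0.0, 0.727, 0.687, -0.0]
contact_force: [0.0, -0.4, -1.3]
gripper_width: 0.651
t 7.32 pos [ 0.4834 -0.1007 -0.0009] yaw -3.23 w 0.6513 F [ 0.05 -0.39 -1.27] | shift tool [-0.      0.0001  0.0021] turn [-0.01 -0.01  0.13] shift after turn [-0.      0.0001  0.0021]
```

View pics/w4.png

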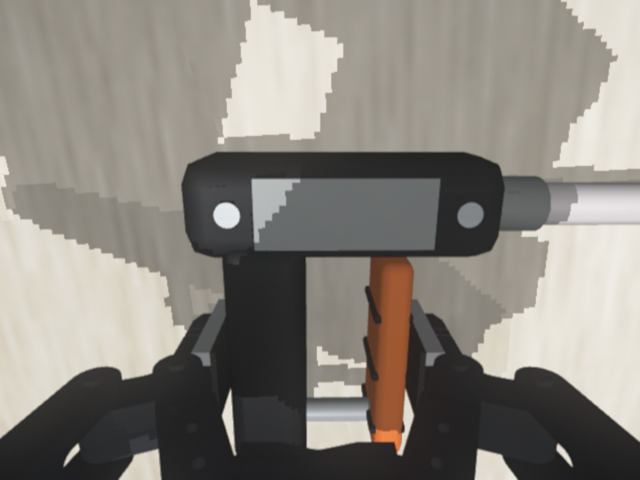

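The reacher is held: the grip width shows about 2.7 mm of trigger travel, and the force reading equals its weight. Next I'll lift it and move clear of the riser for the turn.

```bash
python3 -m creep '[[0,0,0,0,0,-0.004,0.65],[0,0,0,0,0,-0.008,0.65],[0,0,0,0,0,-0.01,0.65],[0,0,0,0,0,-0.01,0.65],[0,0,0,-0.005,0,-0.01,0.65],[0,0,0,-0.01,0,-0.01,0.65],[0,0,0,-0.012,0,-0.004,0.65],[0,0,0,-0.012,0,0,0.65],[0,0,0,-0.012,0,0,0.65],[0,0,0,-0.012,0,0,0.65],[0,0,0,-0.012,0,0,0.65],[0,0,0,-0.012,0,0,0.65],[0,0,0,-0.008,0,0,0.65],[0,0,0,-0.004,0,0,0.65],[0,0,0,0,0,0,0.65]]'
python3 - <<'E'
from h import *
go(.5918,-.1796,.055,84.5)
cv2.imwrite("pics/s5.png",manip.grab_frame("scene"));cv2.imwrite("pics/w5.png",manip.grab_frame("wrist"))
E
```

```text
time: 8.62
tool_pos: [0.4778, -0.2005, 0.0551]
tool_rot: [-0.0, 0.727, 0.686, -0.0]
contact_force: [0.6, 0.2, -0.2]
gripper_width: 0.651
t 8.62 pos [ 0.4778 -0.2005  0.0551] yaw -3.3 w 0.6505 F [ 0.64  0.24 -0.24] | shift tool [2.740e-02 1.126e-01 1.000e-04] turn [-1.00e-02 -2.00e-02 -8.78e+01] shift after turn [-1.115e-01  3.170e-02  1.000e-04]
```

View pics/s5.png

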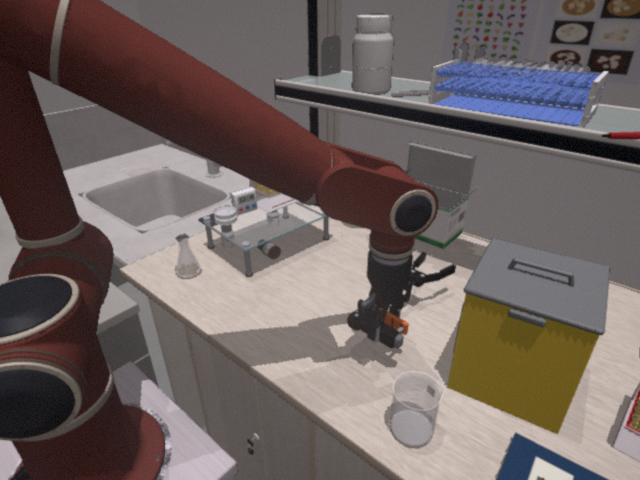

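View pics/w5.png

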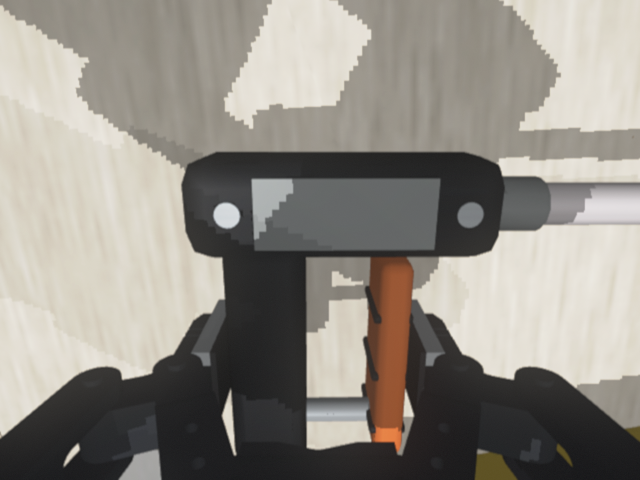

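It is held level with no visible change in the wrist view. Next I'll turn it toward the riser.

```bash
python3 -m creep '[[0,0,-1.5,0,0,0,0.65],[0,0,-3,0,0,0,0.65],[0,0,-4,0,0,0,0.65],[0,0,-4.5,0,0,0,0.65],[0,0,-5,0,0,0,0.65],[0,0,-5,0,0,0,0.65],[0,0,-5,0,0,0,0.65],[0,0,-5,0,0,0,0.65],[0,0,-5,0,0,0,0.65],[0,0,-5,0,0,0,0.65],[0,0,-5,0,0,0,0.65],[0,0,-5,0,0,0,0.65],[0,0,-5,0,0,0,0.65],[0,0,-5,0,0,0,0.65],[0,0,-5,0,0,0,0.65],[0,0,-5,0,0,0,0.65],[0,0,-4.5,0,0,0,0.65],[0,0,-3.5,0,0,0,0.65],[0,0,-2,0,0,0,0.65],[0,0,-0.8,0,0,0,0.65]]'
python3 -m creep '[[0,0,0,-0.008,0.003,0,0.65],[0,0,0,-0.012,0.003,0,0.65],[0,0,0,-0.015,0.004,0,0.65],[0,0,0,-0.016,0.004,0,0.65],[0,0,0,-0.016,0.004,0,0.65],[0,0,0,-0.016,0.004,0,0.65],[0,0,0,-0.015,0.004,0,0.65],[0,0,0,-0.01,0.003,0,0.65],[0,0,0,-0.004,0.003,0,0.65],[0,0,0,0,0,0,0.65]]'
python3 - <<'E'
from h import *
go(.5918,-.1796,.055,84.5)
cv2.imwrite("pics/s6.png",manip.grab_frame("scene"));cv2.imwrite("pics/t6.png",manip.grab_frame("top"))
E
```

```text
time: 10.38
tool_pos: [0.478, -0.1988, 0.0553]
tool_rot: [0.0, 0.081, 0.997, 0.0]
contact_force: [-0.4, 0.2, -0.4]
gripper_width: 0.651
time: 11.22
tool_pos: [0.5945, -0.1857, 0.0552]
tool_rot: [0.0, 0.082, 0.997, 0.0]
contact_force: [0.2, 0.1, -1.6]
gripper_width: 0.657
t 11.22 pos [ 0.5945 -0.1857  0.0552] yaw 80.62 w 0.6567 F [ 0.16  0.08 -1.55] | shift tool [0.0036 0.0056 0.0002] turn [ 0.01  0.   -3.88] shift after turn [0.0032 0.0058 0.0002]
```

View pics/s6.png

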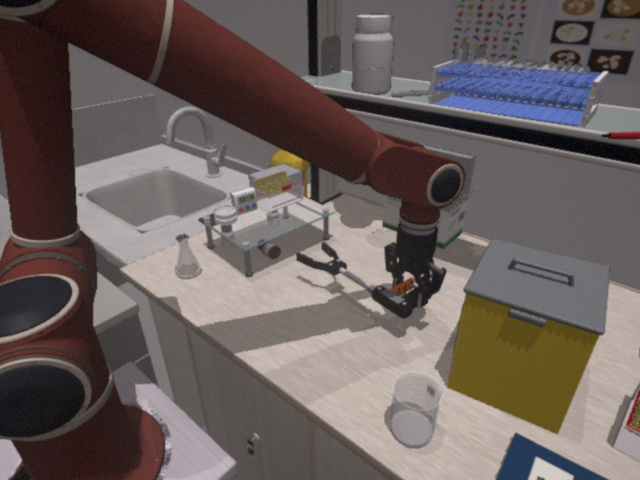

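View pics/t6.png

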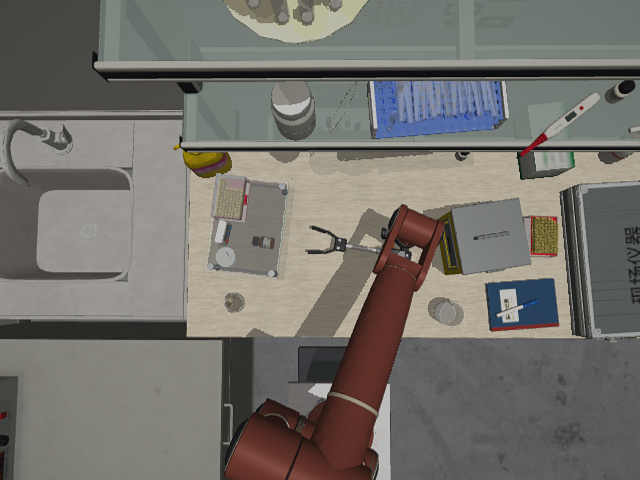

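```bash
python3 -m creep '[[0,0,-1.5,0,0,0,0.65],[0,0,-1.5,0.001,0.001,0.006,0.65],[0,0,-0.9,0.001,0.001,0.01,0.65],[0,0,0,0.001,0.002,0.012,0.65],[0,0,0,0,0.002,0.01,0.65],[0,0,0,0,0,0.007,0.65],[0,0,0,0,0,0.004,0.65],[0,0,0,0,0,0.002,0.65],[0,0,0,0,0,0,0.65],[0,0,0,0,0,0,0.65]]'
python3 - <<'E'
from h import *
go(.5918,-.1796,.002,84.5)
n="scene"; im=manip.grab_frame(n); t=manip.grab_frame("top")
s=manip.state(); u=np.array([np.cos(np.radians(84.5)),np.sin(np.radians(84.5)),0]); v=np.array([-u[1],u[0],0]); O=s["tool_pos"]+v*.006; O[2]=s["tool_pos"][2]+.0025
pts=np.array([[.05,.04,.0085],[.158,.04,.0085],[.158,.02,.002],[.194,.02,.002],[.158,.06,.028],[.25,.04,.015]])
P=O+pts[:,:1]*u+pts[:,1:2]*v+np.c_[0*pts[:,:2],pts[:,2]]
for n,i,(r0,r1,c0,c1) in [("scene",im,(225,325,290,440)),("top",t,(200,280,220,400))]:
    f=5; w=cv2.resize(i,None,fx=f,fy=f,interpolation=cv2.INTER_CUBIC)
    for p in proj(n,P): cv2.circle(w,tuple(((p+.5)*f).astype(int)),4,(0,255,0),1)
    w=w[r0*f:r1*f,c0*f:c1*f]; w=cv2.resize(w,None,fx=750/w.shape[1],fy=750/w.shape[1]); cv2.imwrite(f"pics/{n}7.png",w)
E
```

```text
time: 12.15
tool_pos: [0.5916, -0.1802, 0.0046]
tool_rot: [0.0, 0.048, 0.999, -0.0]
contact_force: [0.4, -0.6, -1.4]
gripper_width: 0.649
t 12.15 pos [ 0.5916 -0.1802  0.0046] yaw 84.46 w 0.6494 F [ 0.37 -0.57 -1.43] | shift tool [-0.0001  0.0006  0.0026] turn [-0.01  0.03 -0.04] shift after turn [-0.0001  0.0006  0.0026]
```

View pics/scene7.png

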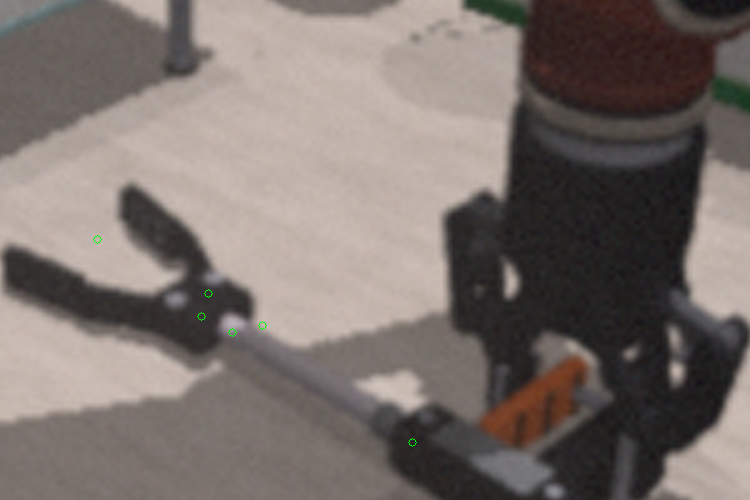

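View pics/top7.png

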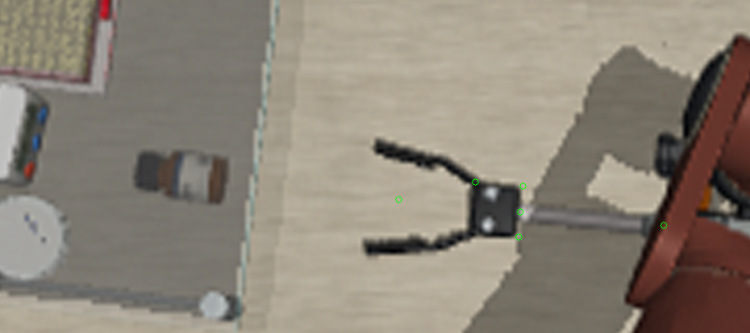

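The reacher hasn't drooped, and its predicted points match both views. The bottle axis lies about 3 mm to the far side of the shaft line, so I'll correct for that and go in under the riser.

```bash
python3 -m creep '[[0,0,0,-0.001,0,0.001,0.65],[0,0,0,-0.001,0.004,0.001,0.65],[0,0,0,-0.001,0.008,0.001,0.65],[0,0,0,0,0.011,0,0.65],[0,0,0,0,0.012,0,0.65],[0,0,0,0,0.012,0,0.65],[0,0,0,0,0.012,0,0.65],[0,0,0,0,0.012,0,0.65],[0,0,0,0,0.01,0,0.65],[0,0,0,0,0.007,0,0.65],[0,0,0,0,0.004,0,0.65],[0,0,0,0,0,0,0.65],[0,0,0,0,0,0,0.65]]'
python3 - <<'E'
from h import *
go(.6071+.003,-.0203,.001,84.5)
for n,(r0,r1,c0,c1) in [("scene",(200,320,200,360)),("top",(200,280,220,380))]:
    i=manip.grab_frame(n); cv2.imwrite(f"pics/{n}8.png",cv2.resize(i[r0:r1,c0:c1],None,fx=4.5,fy=4.5,interpolation=cv2.INTER_CUBIC))
E
```

```text
time: 13.33
tool_pos: [0.6032, -0.0888, 0.0013]
tool_rot: [0.0, 0.048, 0.999, -0.0]
contact_force: [-0.0, -0.4, -1.7]
gripper_width: 0.652
t 13.33 pos [ 0.6032 -0.0888  0.0013] yaw 84.49 w 0.6523 F [-0.03 -0.44 -1.67] | shift tool [-0.0003  0.0688  0.0003] turn [-0.02  0.   -0.01] shift after turn [-0.0003  0.0688  0.0003]
```

View pics/scene8.png

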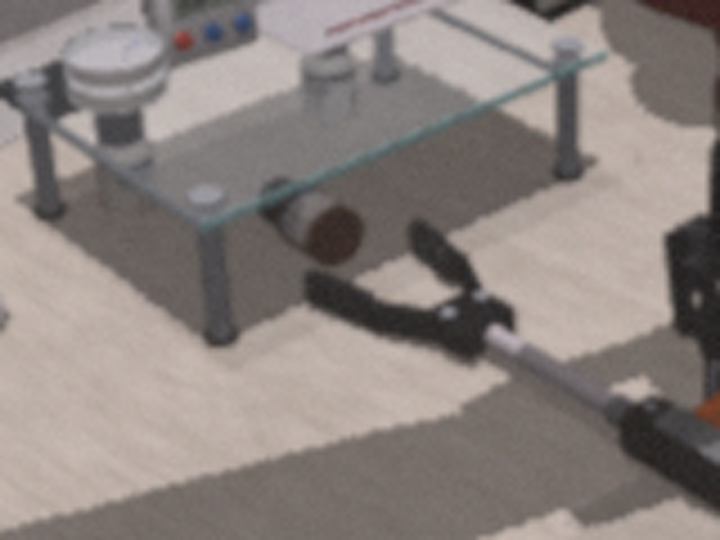

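View pics/top8.png

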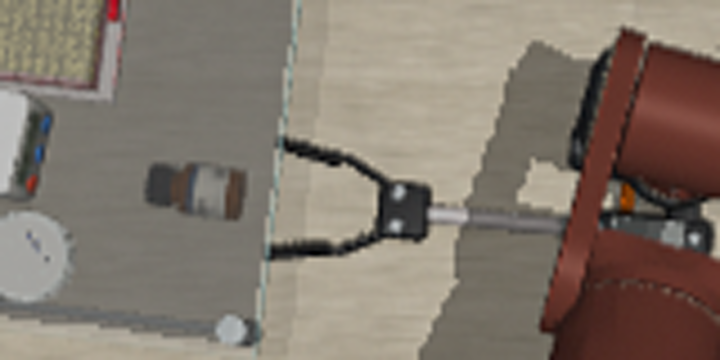

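The jaw tips are at the riser edge and centred on the bottle, with the shaft line running through it. I'll advance the last 70 mm.

```bash
python3 -m creep '[[0,0,0,0,0.004,0,0.65],[0,0,0,0,0.008,0,0.65],[0,0,0,0,0.01,0,0.65],[0,0,0,0,0.01,0,0.65],[0,0,0,0,0.01,0,0.65],[0,0,0,0,0.01,0,0.65],[0,0,0,0,0.01,0,0.65],[0,0,0,0,0.006,0,0.65],[0,0,0,0,0.002,0,0.65],[0,0,0,0,0,0,0.65],[0,0,0,0,0,0,0.65]]'
python3 - <<'E'
from h import *
go(.6071+.003,-.0203,.001,84.5)
for n,(r0,r1,c0,c1) in [("scene",(200,320,200,360)),("top",(200,280,220,380))]:
    i=manip.grab_frame(n); cv2.imwrite(f"pics/{n}9.png",cv2.resize(i[r0:r1,c0:c1],None,fx=4.5,fy=4.5,interpolation=cv2.INTER_CUBIC))
E
```

```text
time: 14.35
tool_pos: [0.6099, -0.0191, 0.0013]
tool_rot: [-0.0, 0.048, 0.999, -0.0]
contact_force: [-0.4, 0.7, -1.3]
gripper_width: 0.651
t 14.35 pos [ 0.6099 -0.0191  0.0013] yaw 84.49 w 0.6513 F [-0.41  0.7  -1.25] | shift tool [-0.0003 -0.0012  0.0003] turn [-0.02  0.   -0.01] shift after turn [-0.0003 -0.0012  0.0003]
```

View pics/scene9.png

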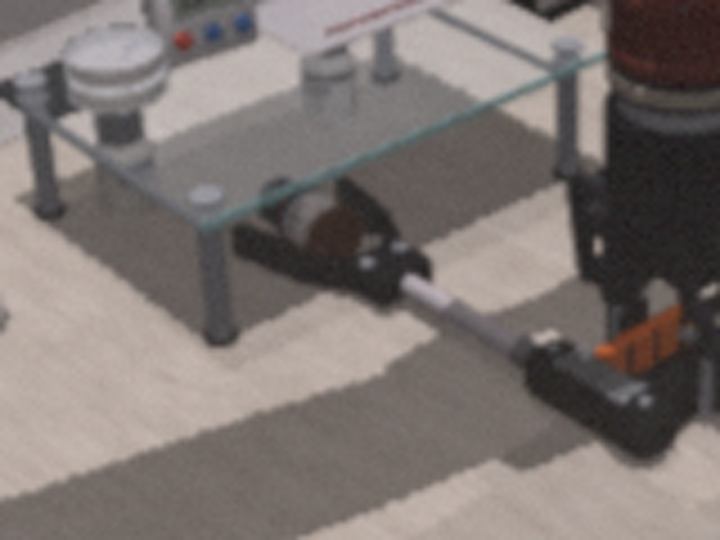

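View pics/top9.png

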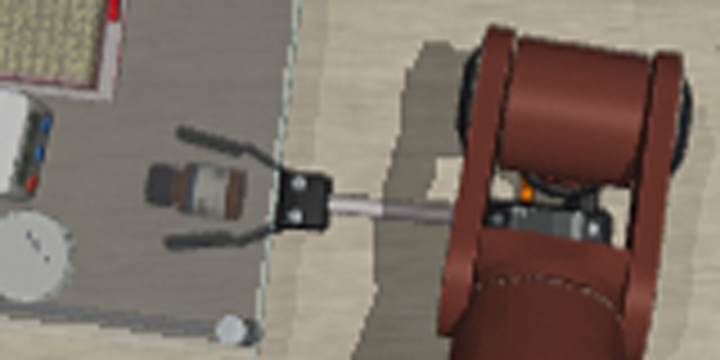

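```bash
python3 -m creep '[[0,0,0,0,0,0,0.63],[0,0,0,0,0,0,0.61],[0,0,0,0,0,-0.001,0.59],[0,0,0,0,0,0,0.57],[0,0,0,0,0,0,0.57],[0,0,0,0,0,0,0.57]]'
python3 -m creep '[[0,0,0,0,0,0,0.55],[0,0,0,0,0,0,0.55],[0,0,0,0,0,0,0.55]]'
python3 -m creep '[[0,0,0,0,0,0,0.54],[0,0,0,0,0,0,0.54],[0,0,0,0,0,0,0.54]]'
```

```text
time: 14.95
tool_pos: [0.6099, -0.0191, 0.0024]
tool_rot: [0.0, 0.048, 0.999, 0.0]
contact_force: [-0.6, -0.4, -0.5]
gripper_width: 0.573
time: 15.2
tool_pos: [0.6098, -0.0191, 0.0023]
tool_rot: [-0.0, 0.048, 0.999, -0.0]
contact_force: [0.3, 0.1, -2.6]
gripper_width: 0.554
time: 15.45
tool_pos: [0.6099, -0.019, 0.0023]
tool_rot: [-0.0, 0.048, 0.999, 0.0]
contact_force: [0.1, -0.3, -1.8]
gripper_width: 0.542
```

```bash
python3 -m creep '[[0,0,0,0,0,0,0.53],[0,0,0,0,0,0,0.53],[0,0,0,0,0,0,0.53],[0,0,0,0,0,0,0.53]]'
python3 - <<'E'
from h import *
for n,(r0,r1,c0,c1) in [("scene",(200,320,200,360)),("top",(200,280,220,380))]:
    i=manip.grab_frame(n); cv2.imwrite(f"pics/{n}10.png",cv2.resize(i[r0:r1,c0:c1],None,fx=4.5,fy=4.5,interpolation=cv2.INTER_CUBIC))
E
```

```text
time: 15.78
tool_pos: [0.6099, -0.0191, 0.0024]
tool_rot: [0.0, 0.048, 0.999, 0.0]
contact_force: [0.2, -0.1, -1.4]
gripper_width: 0.531
```

View pics/top10.png

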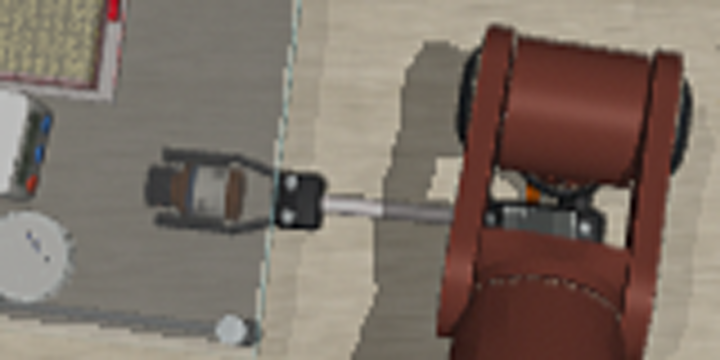

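View pics/scene10.png

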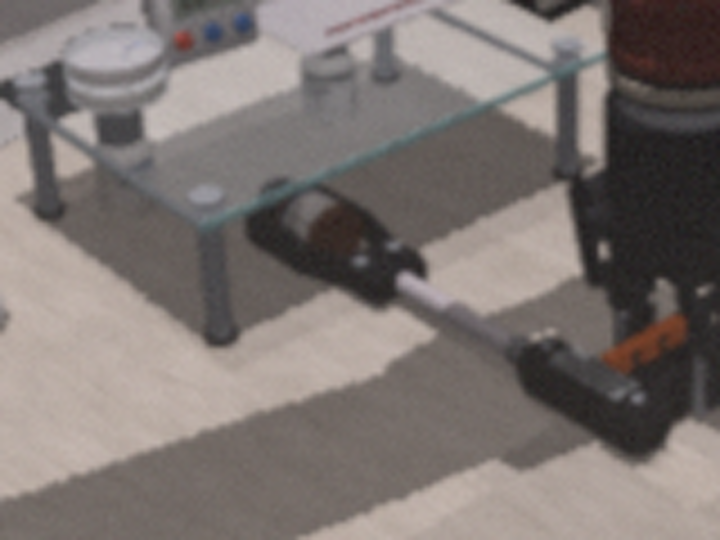

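```bash
python3 -m creep '[[0,0,0,0,0,0,0.52],[0,0,0,0,0,0,0.52],[0,0,0,0,0,0,0.52]]'
python3 -m creep '[[0,0,0,0,0,0,0.51],[0,0,0,0,0,0,0.51],[0,0,0,0,0,0,0.51]]'
```

```text
time: 16.13
tool_pos: [0.61, -0.0191, 0.0024]
tool_rot: [0.0, 0.048, 0.999, -0.0]
contact_force: [0.9, -0.7, -1.2]
gripper_width: 0.528
time: 16.38
tool_pos: [0.61, -0.0191, 0.0025]
tool_rot: [0.0, 0.048, 0.999, 0.0]
contact_force: [-0.7, -0.4, 0.6]
gripper_width: 0.52
```

```bash
python3 -m creep '[[0,0,0,0,0,0,0.50],[0,0,0,0,0,0,0.50],[0,0,0,0,0,0,0.50],[0,0,0,0,0,0,0.50]]'
```

```text
time: 16.72
tool_pos: [0.61, -0.0191, 0.0025]
tool_rot: [0.0, 0.048, 0.999, 0.0]
contact_force: [-0.2, -0.5, 0.7]
gripper_width: 0.512
```

```bash
python3 -m creep '[[0,0,0,0,0,-0.002,0.50],[0,0,0,0,0,-0.004,0.50],[0,0,0,0,0,-0.005,0.50],[0,0,0,0,0,-0.004,0.50],[0,0,0,0,0,0,0.50],[0,0,0,0,0,0,0.50]]'
python3 - <<'E'
from h import *
go(.6071+.003,-.0203,.001,84.5)
for n,(r0,r1,c0,c1) in [("scene",(200,320,200,360)),("top",(200,280,220,380))]:
    i=manip.grab_frame(n); cv2.imwrite(f"pics/{n}11.png",cv2.resize(i[r0:r1,c0:c1],None,fx=4.5,fy=4.5,interpolation=cv2.INTER_CUBIC))
E
```

```text
time: 17.22
tool_pos: [0.6102, -0.0191, 0.0179]
tool_rot: [0.001, 0.048, 0.999, -0.0]
contact_force: [-0.4, 0.3, -1.6]
gripper_width: 0.511
t 17.22 pos [ 0.6102 -0.0191  0.0179] yaw 84.49 w 0.5114 F [-0.42  0.35 -1.64] | shift tool [ 0.     -0.0012  0.0169] turn [-0.01  0.06 -0.01] shift after turn [ 0.     -0.0012  0.0169]
```

View pics/scene11.png

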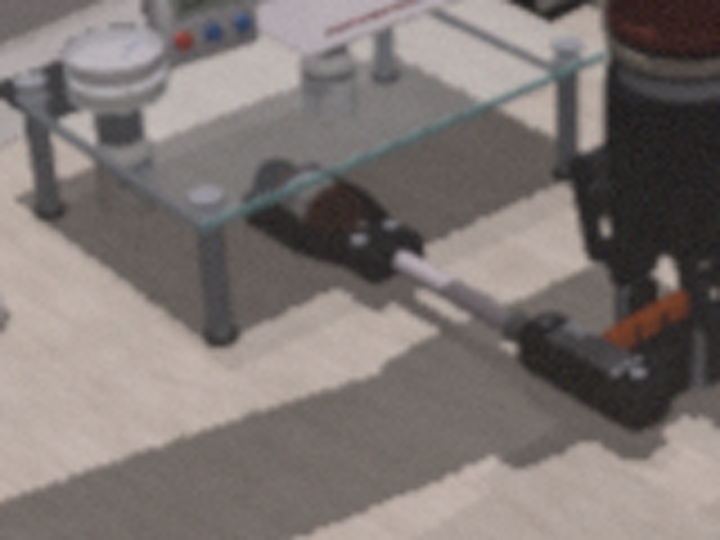

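View pics/top11.png

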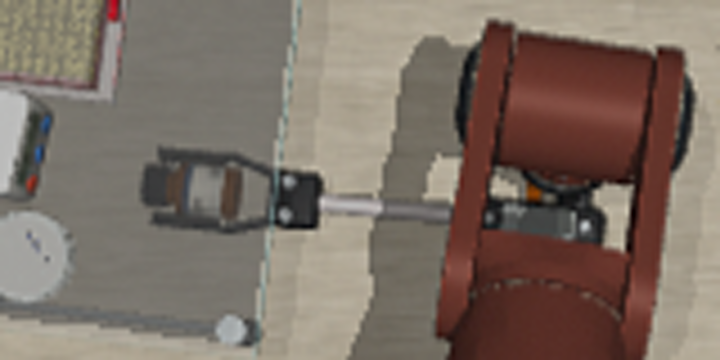

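The bottle rises with the jaws and the force reading is now about −1.6 N, which matches reacher plus bottle. Now I'll draw it out.

```bash
python3 -m creep '[[0,0,0,0,-0.003,0,0.50],[0,0,0,0,-0.006,0,0.50],[0,0,0,0,-0.009,0,0.50],[0,0,0,0,-0.012,0,0.50],[0,0,0,0,-0.013,0,0.50],[0,0,0,0,-0.013,0,0.50],[0,0,0,0,-0.013,0,0.50],[0,0,0,0,-0.013,0,0.50],[0,0,0,0,-0.013,0,0.50],[0,0,0,0,-0.013,0,0.50],[0,0,0,0,-0.013,0,0.50],[0,0,0,0,-0.013,0,0.50],[0,0,0,0,-0.012,0,0.50],[0,0,0,0,-0.009,0,0.50],[0,0,0,0,-0.006,-0.002,0.50],[0,0,0,0,-0.004,-0.004,0.50],[0,0,0,0,0,0,0.50]]'
python3 - <<'E'
from h import *
go(.478,-.19,.10,84.5)
for n,(r0,r1,c0,c1) in [("scene",(200,320,240,400)),("top",(200,280,260,420))]:
    i=manip.grab_frame(n); cv2.imwrite(f"pics/{n}12.png",cv2.resize(i[r0:r1,c0:c1],None,fx=4.5,fy=4.5,interpolation=cv2.INTER_CUBIC))
E
```

```text
time: 18.73
tool_pos: [0.5946, -0.1842, 0.0244]
tool_rot: [0.001, 0.049, 0.999, -0.0]
contact_force: [0.1, 0.5, -2.3]
gripper_width: 0.512
t 18.73 pos [ 0.5946 -0.1842  0.0244] yaw 84.44 w 0.5115 F [ 0.08  0.52 -2.31] | shift tool [ 0.1154 -0.0171 -0.0758] turn [-0.03  0.09 -0.06] shift after turn [ 0.1155 -0.0169 -0.0756]
```

View pics/scene12.png

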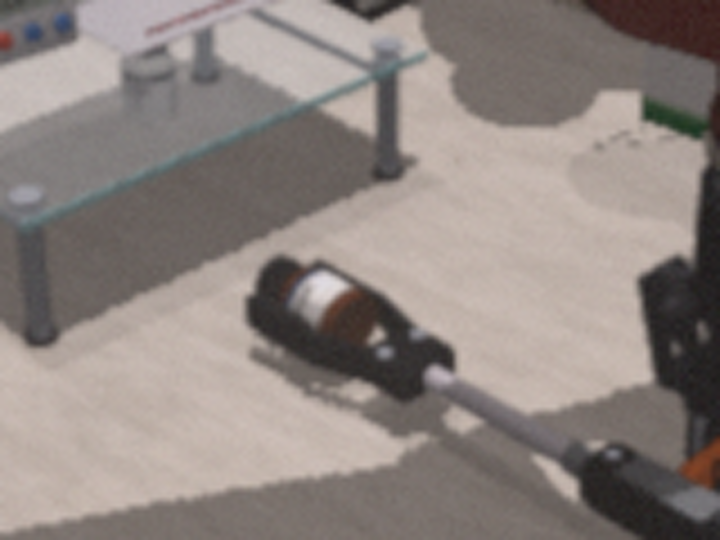

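The bottle is out and still in the jaws. I'll raise it, come back toward the robot and turn.

```bash
python3 -m creep '[[0,0,0,0.003,0,-0.003,0.50],[0,0,0,0.007,0,-0.006,0.50],[0,0,0,0.011,0,-0.008,0.50],[0,0,0,0.013,0,-0.009,0.50],[0,0,0,0.013,0,-0.009,0.50],[0,0,0,0.013,0,-0.009,0.50],[0,0,0,0.013,0,-0.009,0.50],[0,0,0,0.013,0,-0.009,0.50],[0,0,0,0.012,0,-0.007,0.50],[0,0,0,0.009,0,-0.004,0.50],[0,0,0,0.005,0,-0.002,0.50],[0,0,0,0.002,0,0,0.50]]'
python3 -m creep '[[0,0,1.5,0,0,0,0.50],[0,0,3,0,0,0,0.50],[0,0,4,0,0,0,0.50],[0,0,5,0,0,0,0.50],[0,0,5,0,0,0,0.50],[0,0,5,0,0,0,0.50],[0,0,5,0,0,0,0.50],[0,0,5,0,0,0,0.50],[0,0,5,0,0,0,0.50],[0,0,5,0,0,0,0.50],[0,0,5,0,0,0,0.50],[0,0,5,0,0,0,0.50],[0,0,5,0,0,0,0.50],[0,0,5,0,0,0,0.50],[0,0,5,0,0,0,0.50],[0,0,5,0,0,0,0.50],[0,0,5,0,0,0,0.50],[0,0,3.5,0,0,0,0.50],[0,0,2,0,0,0,0.50],[0,0,0.5,0,0,0,0.50]]'
python3 - <<'E'
from h import *
go(.47,.01,.1055,-81.1)
cv2.imwrite("pics/s13.png",manip.grab_frame("scene"))
E
```

```text
time: 19.83
tool_pos: [0.48, -0.172, 0.099]
tool_rot: [0.001, 0.048, 0.999, -0.0]
contact_force: [0.3, -0.6, -2.9]
gripper_width: 0.513
time: 21.5
tool_pos: [0.4803, -0.172, 0.0979]
tool_rot: [-0.001, 0.707, 0.707, -0.0]
contact_force: [-0.5, -0.3, -1.7]
gripper_width: 0.515
t 21.5 pos [ 0.4803 -0.172   0.0979] yaw -0.06 w 0.5148 F [-0.48 -0.29 -1.74] | shift tool [ 0.182  -0.0105 -0.0075] turn [-6.000e-02  1.000e-02  8.104e+01] shift after turn [ 0.018  -0.1814 -0.0076]
```

View pics/s13.png

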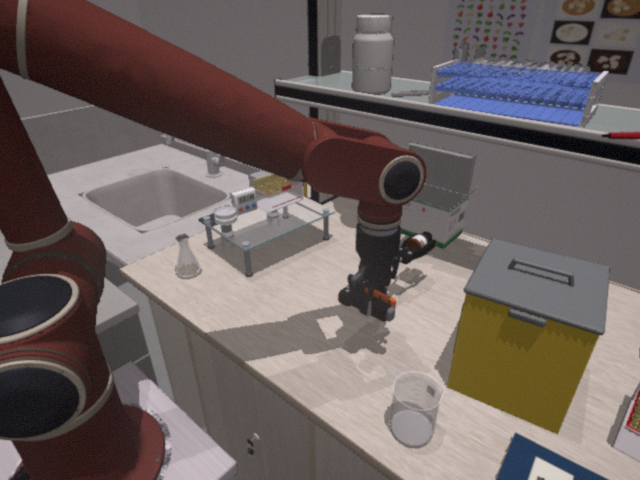

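```bash
python3 -m creep '[[0,0,0,0.004,0,0,0.49],[0,0,0,0.008,-0.001,-0.001,0.49],[0,0,0,0.012,-0.001,-0.001,0.49],[0,0,0,0.014,-0.001,-0.001,0.49],[0,0,0,0.015,-0.001,-0.001,0.49],[0,0,0,0.015,-0.001,-0.001,0.49],[0,0,0,0.015,-0.001,-0.001,0.49],[0,0,0,0.015,-0.001,-0.001,0.49],[0,0,0,0.015,-0.001,-0.0005,0.49],[0,0,0,0.015,-0.001,0,0.49],[0,0,0,0.015,-0.001,0,0.49],[0,0,0,0.014,0,0,0.49],[0,0,0,0.012,0,0,0.49],[0,0,0,0.008,0,0,0.49],[0,0,0,0.004,0,0,0.49]]'
python3 -m creep '[[0,0,1.5,0,0,0,0.49],[0,0,3,0,0,0,0.49],[0,0,4,0,0,0,0.49],[0,0,5,0,0,0,0.49],[0,0,5,0,0,0,0.49],[0,0,5,0,0,0,0.49],[0,0,5,0,0,0,0.49],[0,0,5,0,0,0,0.49],[0,0,5,0,0,0,0.49],[0,0,5,0,0,0,0.49],[0,0,5,0,0,0,0.49],[0,0,5,0,0,0,0.49],[0,0,5,0,0,0,0.49],[0,0,5,0,0,0,0.49],[0,0,5,0,0,0,0.49],[0,0,4.5,0,0,0,0.49],[0,0,4,0,0,0,0.49],[0,0,2.5,0,0,0,0.49],[0,0,1.5,0,0,0,0.49],[0,0,0,0,0,0,0.49]]'
python3 - <<'E'
from h import *
go(.477,-.0034,.1055,-81.1)
cv2.imwrite("pics/s14.png",manip.grab_frame("scene"));cv2.imwrite("pics/t14.png",manip.grab_frame("top"));cv2.imwrite("pics/w14.png",manip.grab_frame("wrist"))
E
```

```text
time: 22.8
tool_pos: [0.4702, 0.0104, 0.1058]
tool_rot: [-0.0, 0.707, 0.708, 0.0]
contact_force: [-0.0, -0.2, -2.0]
gripper_width: 0.504
time: 24.47
tool_pos: [0.4705, 0.0088, 0.1058]
tool_rot: [-0.0, 0.997, 0.078, 0.0]
contact_force: [-0.2, -0.1, -1.1]
gripper_width: 0.505
t 24.47 pos [0.4705 0.0088 0.1058] yaw -81.06 w 0.5047 F [-0.16 -0.12 -1.11] | shift tool [0.0045 0.0131 0.0003] turn [-0.01 -0.    0.04] shift after turn [0.0046 0.0131 0.0003]
```

View pics/s14.png

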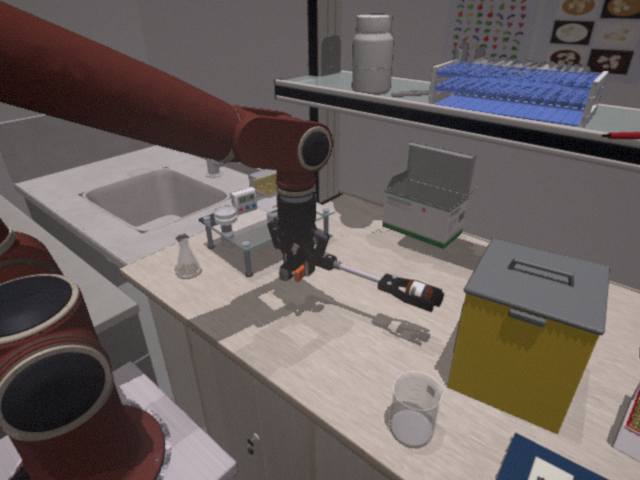

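View pics/w14.png

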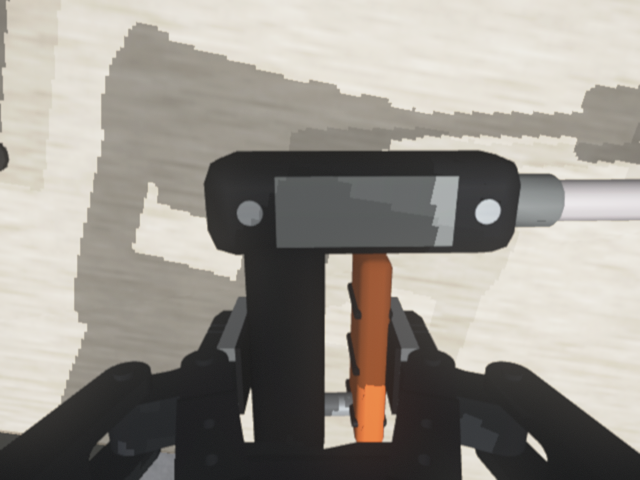

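View pics/t14.png

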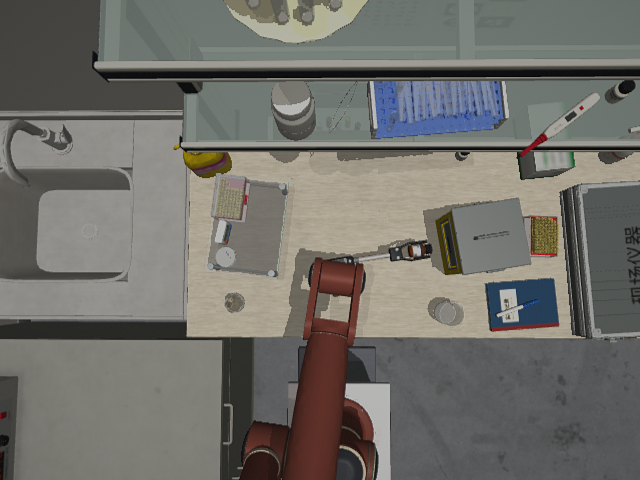

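```bash
cat >> h.py <<'E'
def overlay(name,crop,n,dz=.0025,dx=.006,f=5,extra=None):
    s=manip.state(); q=s["tool_rot"]; M=R.from_quat([q[1],q[2],q[3],q[0]]).as_matrix()
    u=M[:,1]; v=M[:,0]; w=-M[:,2]; O=s["tool_pos"]+v*.006+u*dx+w*dz
    pts=np.array([[.06,.04,.015],[.158,.04,.015],[.158,.02,.002],[.194,.02,.002],[.194,.06,.002],[.25,.04,.015],[.158,.06,.028],[.194,.02,.028]])
    P=O+pts[:,:1]*u+pts[:,1:2]*v+pts[:,2:]*w
    i=manip.grab_frame(n); g=cv2.resize(i,None,fx=f,fy=f,interpolation=cv2.INTER_CUBIC)
    for p in proj(n,P): cv2.circle(g,tuple(((p+.5)*f).astype(int)),4,(0,255,0),1)
    if extra is not None:
        for p in proj(n,extra): cv2.circle(g,tuple(((p+.5)*f).astype(int)),4,(0,0,255),2)
    r0,r1,c0,c1=crop; g=g[r0*f:r1*f,c0*f:c1*f]; k=min(780/g.shape[1],590/g.shape[0]); cv2.imwrite(name,cv2.resize(g,None,fx=k,fy=k))
E
python3 - <<'E'
from h import *
a=np.radians(-81.11); O=np.array([.5734,-.3223,0]); u=np.array([np.cos(a),np.sin(a),0]); v=np.array([-u[1],u[0],0])
ex=np.array([O+y*v+np.array([0,0,z]) for y in(-.067,.067) for z in (.074,.170)]+[O+y*v for y in(-.088,.088)])
overlay("pics/o15s.png",(230,330,330,480),"scene",extra=ex)
overlay("pics/o15t.png",(200,290,320,470),"top",extra=ex)
E
```

```text
(no output)
```

View pics/o15s.png

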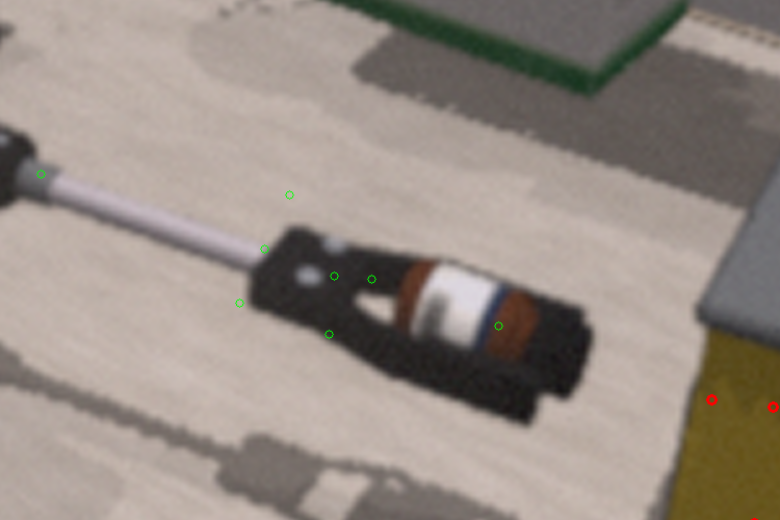

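View pics/o15t.png

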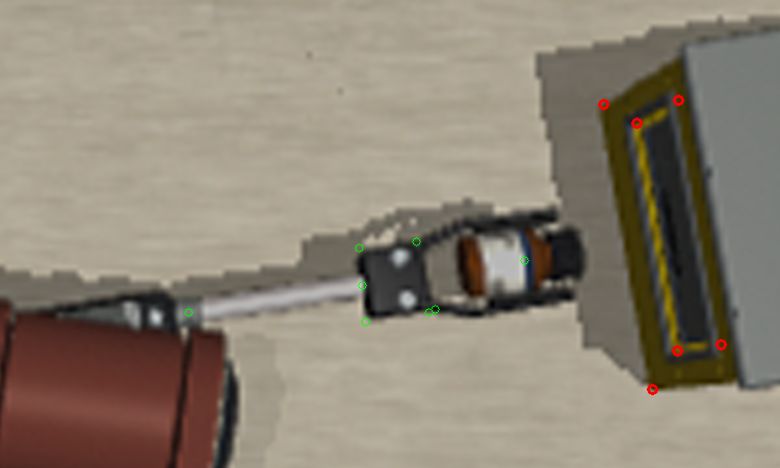

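The shaft lines up with the middle of the opening in the top view, and its height is about 0.12 m. I'll move in through the flap.

```bash
python3 -m creep '[[0,0,0,0.001,0.003,0,0.49],[0,0,0,0.002,0.006,0,0.49],[0,0,0,0.0015,0.008,0,0.49],[0,0,0,0,0.008,0,0.49],[0,0,0,0,0.008,0,0.49],[0,0,0,0,0.008,0,0.49],[0,0,0,0,0.008,0,0.49],[0,0,0,0,0.008,0,0.49],[0,0,0,0,0.008,0,0.49],[0,0,0,0,0.008,0,0.49],[0,0,0,0,0.008,0,0.49],[0,0,0,0,0.008,0,0.49],[0,0,0,0,0.004,0,0.49],[0,0,0,0,0,0,0.49]]'
python3 - <<'E'
from h import *
go(.5033,-.1713,.1055,-81.1)
overlay("pics/o16s.png",(220,340,340,500),"scene")
overlay("pics/o16t.png",(200,290,320,470),"top")
E
```

```text
time: 25.88
tool_pos: [0.4897, -0.0833, 0.1058]
tool_rot: [0.0, 0.997, 0.078, -0.0]
contact_force: [-0.9, -0.4, -1.9]
gripper_width: 0.506
t 25.88 pos [ 0.4897 -0.0833  0.1058] yaw -81.09 w 0.506 F [-0.89 -0.36 -1.86] | shift tool [-0.0002  0.089   0.0003] turn [0.   0.   0.01] shift after turn [-0.0001  0.089   0.0003]
```

View pics/o16s.png

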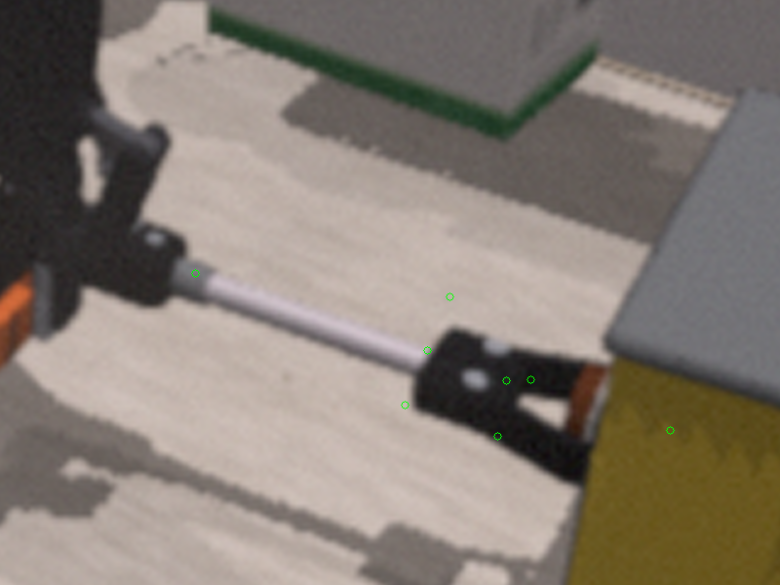

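View pics/o16t.png

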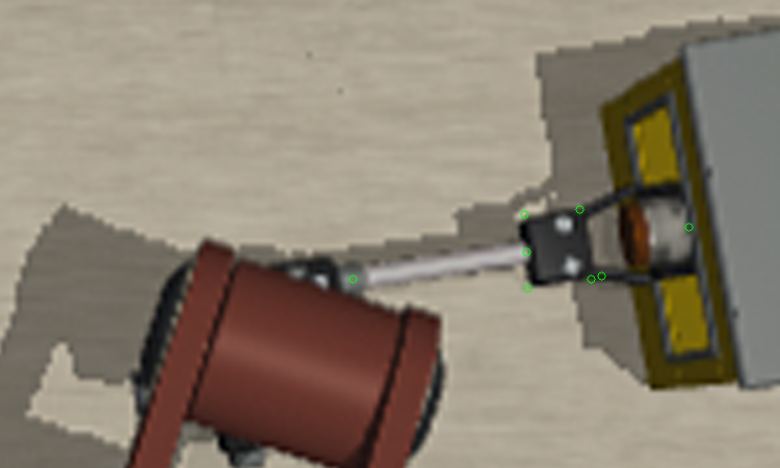

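The flap has opened and the bottle is entering in the middle of the opening. I'll go in another 88 mm.

```bash
python3 -m creep '[[0,0,0,0,0.004,0,0.49],[0,0,0,0,0.008,0,0.49],[0,0,0,0,0.008,0,0.49],[0,0,0,0,0.008,0,0.49],[0,0,0,0,0.008,0,0.49],[0,0,0,0,0.008,0,0.49],[0,0,0,0,0.008,0,0.49],[0,0,0,0,0.008,0,0.49],[0,0,0,0,0.008,0,0.49],[0,0,0,0,0.008,0,0.49],[0,0,0,0,0.007,0,0.49],[0,0,0,0,0.004,0,0.49],[0,0,0,0,0.001,0,0.49],[0,0,0,0,0,0,0.49]]'
python3 - <<'E'
from h import *
go(.5033,-.1713,.1055,-81.1)
overlay("pics/o17s.png",(220,340,340,500),"scene")
overlay("pics/o17t.png",(200,290,320,470),"top")
E
```

```text
time: 27.15
tool_pos: [0.5033, -0.1697, 0.1058]
tool_rot: [-0.0, 0.997, 0.078, -0.0]
contact_force: [0.4, -0.7, -2.2]
gripper_width: 0.504
t 27.15 pos [ 0.5033 -0.1697  0.1058] yaw -81.05 w 0.5037 F [ 0.4  -0.75 -2.22] | shift tool [-0.0002  0.0016  0.0003] turn [-0.01  0.    0.05] shift after turn [-0.0002  0.0016  0.0003]
```

View pics/o17s.png

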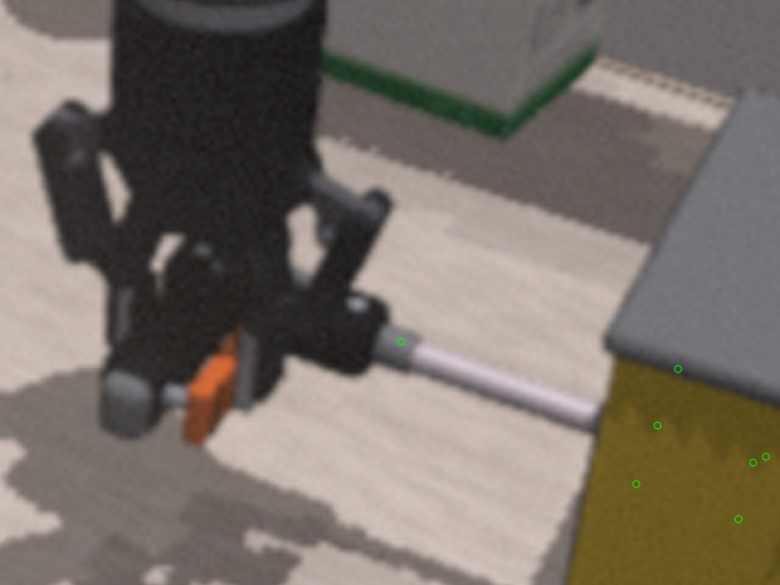

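View pics/o17t.png

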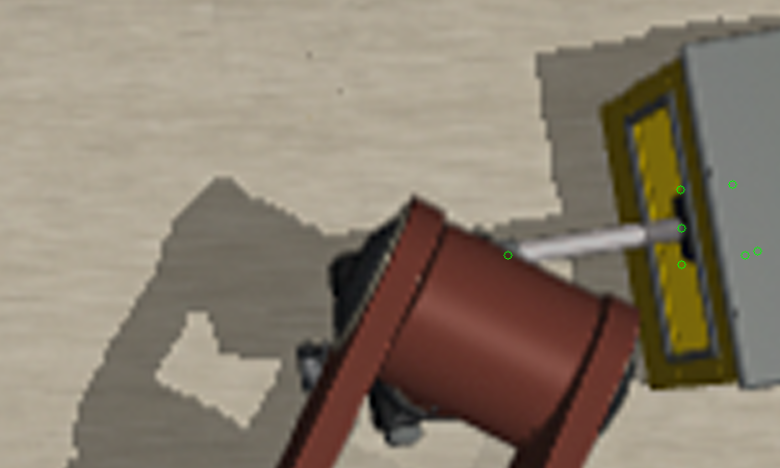

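```bash
python3 -m creep '[[0,0,0,0,0,0,0.52],[0,0,0,0,0,0,0.55],[0,0,0,0,0,0,0.58],[0,0,0,0,0,0,0.61],[0,0,0,0,0,0,0.63],[0,0,0,0,0,0,0.65],[0,0,0,0,0,0,0.65],[0,0,0,0,0,0,0.65],[0,0,0,0,0,0,0.65],[0,0,0,0,0,0,0.65],[0,0,0,0,0,0,0.65]]'
python3 - <<'E'
from h import *
go(.5033,-.1713,.1055,-81.1)
overlay("pics/o18t.png",(200,290,320,470),"top")
overlay("pics/o18s.png",(220,340,340,500),"scene")
E
```

```text
time: 28.17
tool_pos: [0.5033, -0.1694, 0.1058]
tool_rot: [-0.0, 0.997, 0.078, -0.0]
contact_force: [0.7, -0.6, -1.8]
gripper_width: 0.654
t 28.17 pos [ 0.5033 -0.1694  0.1058] yaw -81.03 w 0.6541 F [ 0.66 -0.55 -1.75] | shift tool [-0.0003  0.0019  0.0003] turn [-0.    0.    0.07] shift after turn [-0.0003  0.0019  0.0003]
```

View pics/o18t.png

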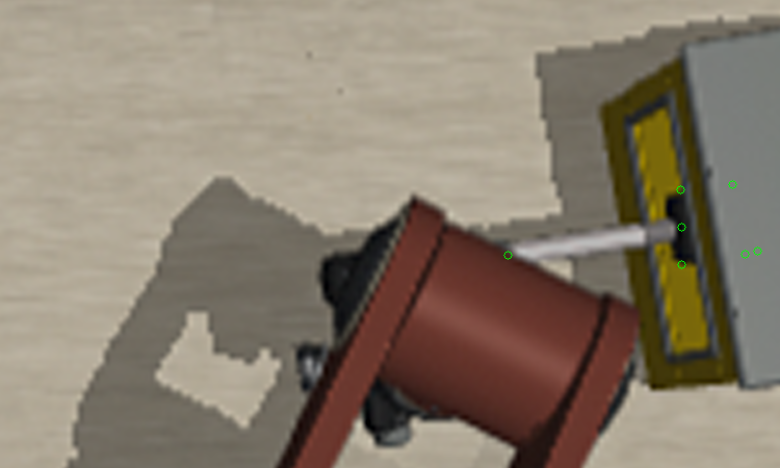

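View pics/o18s.png

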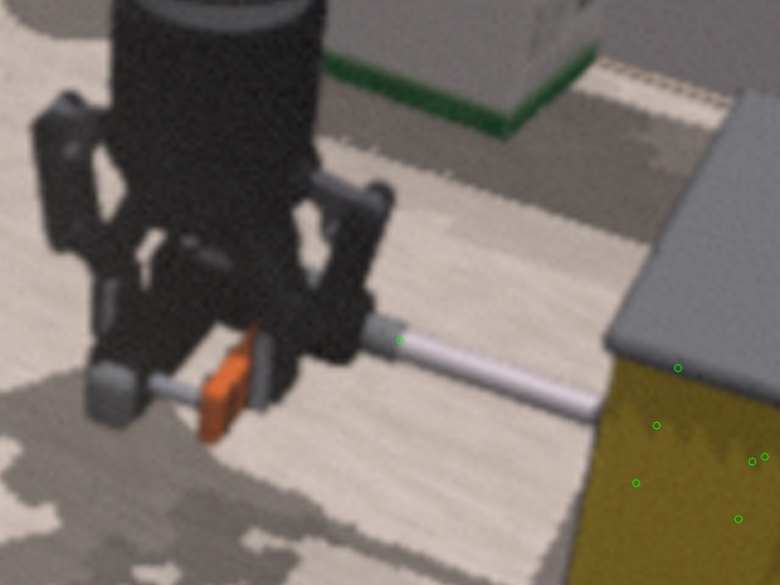

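Jaws are open and the reacher is still held. I'll back straight out, and check on the way that the bottle stayed inside.

```bash
python3 -m creep '[[0,0,0,0,-0.003,0,0.65],[0,0,0,0,-0.006,0,0.65],[0,0,0,0,-0.008,0,0.65],[0,0,0,0,-0.009,0,0.65],[0,0,0,0,-0.009,0,0.65],[0,0,0,0,-0.009,0,0.65],[0,0,0,0,-0.009,0,0.65],[0,0,0,0,-0.009,0,0.65],[0,0,0,0,-0.008,0,0.65]]'
python3 - <<'E'
from h import *
go(.477,-.0034,.1055,-81.1)
overlay("pics/o19t.png",(200,290,320,470),"top")
E
```

```text
time: 29.02
tool_pos: [0.4921, -0.0991, 0.1058]
tool_rot: [-0.0, 0.997, 0.078, -0.0]
contact_force: [-0.5, -0.0, -2.2]
gripper_width: 0.648
t 29.02 pos [ 0.4921 -0.0991  0.1058] yaw -81.0 w 0.6481 F [-0.47 -0.04 -2.23] | shift tool [ 0.     -0.0969  0.0003] turn [-0.01 -0.    0.1 ] shift after turn [-0.0001 -0.0969  0.0003]
```

View pics/o19t.png

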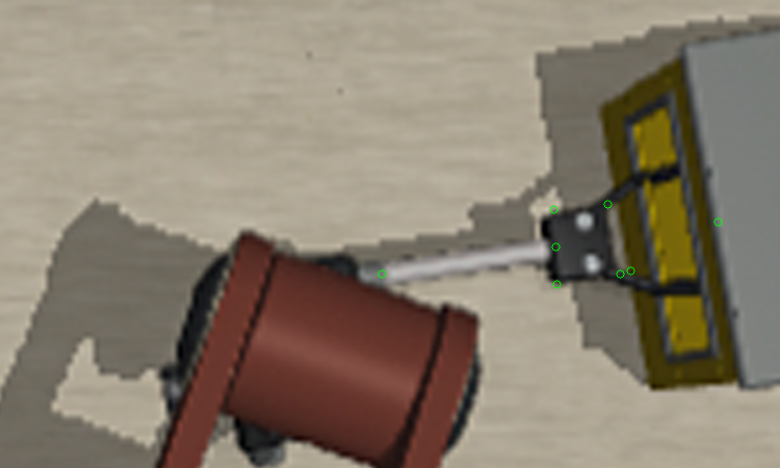

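No bottle is left between the jaws. I'll clear the box completely.

```bash
python3 -m creep '[[0,0,0,0,-0.006,0,0.65],[0,0,0,0,-0.008,0,0.65],[0,0,0,0,-0.009,0,0.65],[0,0,0,0,-0.009,0,0.65],[0,0,0,0,-0.009,0,0.65],[0,0,0,0,-0.009,0,0.65],[0,0,0,0,-0.009,0,0.65],[0,0,0,0,-0.01,0,0.65],[0,0,0,0,-0.012,0,0.65],[0,0,0,0,-0.012,0,0.65],[0,0,0,0,-0.012,0,0.65],[0,0,0,0,-0.009,0,0.65],[0,0,0,0,-0.005,0,0.65],[0,0,0,0,-0.002,0,0.65],[0,0,0,0,0,0,0.65]]'
python3 - <<'E'
from h import *
go(.477,.02,.01,-81.1)
i=manip.grab_frame("top"); cv2.imwrite("pics/t20.png",cv2.resize(i[180:330,260:540],None,fx=2.8,fy=2.8,interpolation=cv2.INTER_CUBIC))
i=manip.grab_frame("scene"); cv2.imwrite("pics/s20.png",i)
for t in ["flap","amber_bottle"]:
  for c in ["top","scene"]:
    for d in manip.cut_out(t,c)[:2]: print(t,c,d["confidence"],d["rect"])
E
```

```text
time: 30.32
tool_pos: [0.4735, 0.0197, 0.1058]
tool_rot: [0.0, 0.997, 0.079, 0.0]
contact_force: [0.4, -1.0, -1.5]
gripper_width: 0.652
t 30.32 pos [0.4735 0.0197 0.1058] yaw -80.98 w 0.6523 F [ 0.36 -0.95 -1.46] | shift tool [0.0036 0.0002 0.0958] turn [ 0.01 -0.    0.12] shift after turn [0.0036 0.0002 0.0958]
flap top 0.73 [443.5, 223.8, 452.5, 267.3]
```

View pics/t20.png

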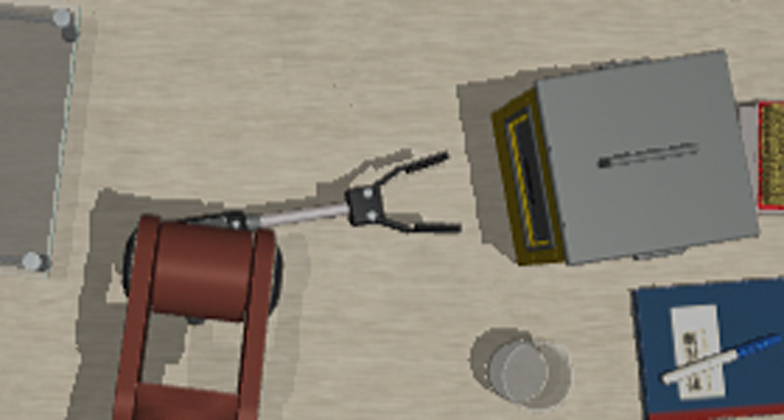

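View pics/s20.png

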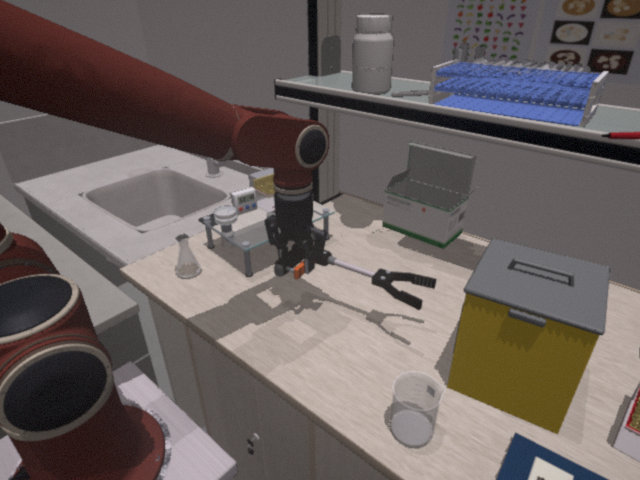

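The flap is shut, with the same outline as at the start, and no bottle shows outside the box. I'll lower the reacher here on open bench.

```bash
python3 -m creep '[[0,0,0,0,0,0.004,0.65],[0,0,0,0,0,0.008,0.65],[0,0,0,0,0,0.01,0.65],[0,0,0,0,0,0.01,0.65],[0,0,0,0,0,0.01,0.65],[0,0,0,0,0,0.01,0.65],[0,0,0,0,0,0.01,0.65],[0,0,0,0,0,0.01,0.65],[0,0,0,0,0,0.01,0.65],[0,0,0,0,0,0.007,0.65],[0,0,0,0,0,0.004,0.65],[0,0,0,0,0,0.002,0.65],[0,0,0,0,0,0,0.65],[0,0,0,0,0,0,0.65]]'
python3 -m creep '[[0,0,0,0,0,0.002,0.65],[0,0,0,0,0,0.002,0.65],[0,0,0,0,0,0,0.65],[0,0,0,0,0,0,0.65]]'
python3 -m creep '[[0,0,0,0,0,0.001,0.65],[0,0,0,0,0,0.001,0.65],[0,0,0,0,0,0,0.65],[0,0,0,0,0,0,0.65]]'
```

```text
time: 31.78
tool_pos: [0.4739, 0.0192, 0.0112]
tool_rot: [0.0, 0.997, 0.078, 0.0]
contact_force: [-0.2, -0.0, -1.4]
gripper_width: 0.651
time: 32.12
tool_pos: [0.4735, 0.0193, 0.0068]
tool_rot: [0.0, 0.997, 0.078, 0.0]
contact_force: [0.6, -0.5, -1.0]
gripper_width: 0.651
time: 32.45
tool_pos: [0.4734, 0.0193, 0.0047]
tool_rot: [-0.0, 0.997, 0.078, -0.0]
contact_force: [-0.4, 1.0, -1.2]
gripper_width: 0.649
```

```bash
python3 -m creep '[[0,0,0,0,0,0.001,0.65],[0,0,0,0,0,0.001,0.65],[0,0,0,0,0,0.001,0.65],[0,0,0,0,0,0,0.65],[0,0,0,0,0,0,0.65]]'
python3 -m creep '[[0,0,0,0,0,0.001,0.65],[0,0,0,0,0,0.001,0.65],[0,0,0,0,0,0,0.65],[0,0,0,0,0,0,0.65]]'
python3 -m creep '[[0,0,0,0,0,0.001,0.65],[0,0,0,0,0,0,0.65],[0,0,0,0,0,0,0.65]]'
```

```text
time: 32.87
tool_pos: [0.4734, 0.0193, 0.0017]
tool_rot: [-0.0, 0.997, 0.078, -0.0]
contact_force: [-0.1, 0.8, -1.7]
gripper_width: 0.649
time: 33.2
tool_pos: [0.4734, 0.0193, -0.0003]
tool_rot: [-0.0, 0.997, 0.078, -0.0]
contact_force: [-0.0, -1.1, -0.8]
gripper_width: 0.651
time: 33.45
tool_pos: [0.4735, 0.0193, -0.0012]
tool_rot: [-0.0, 0.997, 0.078, -0.0]
contact_force: [0.3, -1.1, -1.5]
gripper_width: 0.65
```

```bash
python3 -m creep '[[0,0,0,0,0,0.001,0.65],[0,0,0,0,0,0,0.65],[0,0,0,0,0,0,0.65]]'
python3 -m creep '[[0,0,0,0,0,0.001,0.65],[0,0,0,0,0,0,0.65],[0,0,0,0,0,0,0.65]]'
```

```text
time: 33.7
tool_pos: [0.4737, 0.0192, -0.002]
tool_rot: [0.0, 0.997, 0.078, 0.0]
contact_force: [-0.2, -1.1, -0.4]
gripper_width: 0.65
time: 33.95
tool_pos: [0.4738, 0.0193, -0.0021]
tool_rot: [-0.0, 0.997, 0.078, -0.0]
contact_force: [-4.6, -0.1, 8.1]
gripper_width: 0.652
```

The reacher is on the bench. I'll relieve the press slightly, then open gently.

```bash
python3 -m creep '[[0,0,0,0,0,-0.0008,0.65],[0,0,0,0,0,0,0.65],[0,0,0,0,0,0,0.66],[0,0,0,0,0,0,0.665],[0,0,0,0,0,0,0.67],[0,0,0,0,0,0,0.675],[0,0,0,0,0,0,0.68],[0,0,0,0,0,0,0.69],[0,0,0,0,0,0,0.7],[0,0,0,0,0,0,0.74],[0,0,0,0,0,0,0.8],[0,0,0,0,0,0,0.9],[0,0,0,0,0,0,1],[0,0,0,0,0,0,1],[0,0,0,0,0,0,1]]'
python3 - <<'E'
from h import *
go(.4735,.0193,.1,-81)
cv2.imwrite("pics/w21.png",manip.grab_frame("wrist"))
E
```

```text
time: 35.2
tool_pos: [0.4735, 0.0193, -0.0024]
tool_rot: [0.0, 0.997, 0.078, 0.0]
contact_force: [0.4, -0.1, -0.5]
gripper_width: 1.0
t 35.2 pos [ 0.4735  0.0193 -0.0024] yaw -81.02 w 0.9997 F [ 0.38 -0.05 -0.49] | shift tool [ 0.     -0.     -0.1024] turn [ 0.   -0.   -0.02] shift after turn [ 0.     -0.     -0.1024]
```

View pics/w21.png

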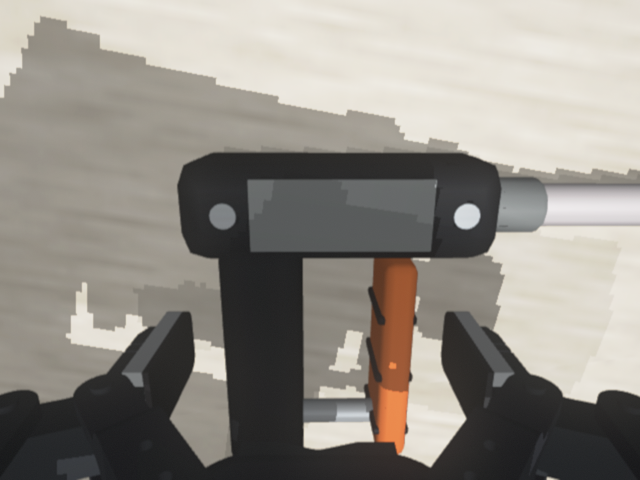

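The fingers are clear on both sides and the trigger is back at rest. I'll retreat straight up.

```bash
python3 -m creep '[[0,0,0,0,0,-0.004,1],[0,0,0,0,0,-0.01,1],[0,0,0,0,0,-0.02,1],[0,0,0,0,0,-0.025,1],[0,0,0,0,0,-0.025,1],[0,0,0,0,0,-0.025,1],[0,0,0,0,0,-0.025,1],[0,0,0,0,0,-0.025,1],[0,0,0,0,0,-0.01,1],[0,0,0,0,0,0,1],[0,0,0,0,0,0,1]]'
python3 - <<'E'
from h import *
go(.4735,.0193,.17,-81)
cv2.imwrite("pics/w22.png",manip.grab_frame("wrist"))
i=manip.grab_frame("top"); cv2.imwrite("pics/t22.png",i)
i=manip.grab_frame("scene"); cv2.imwrite("pics/s22.png",i)
for t in ["flap","amber_bottle","white_bottle_1","side_flask","beaker","reacher"]:
  for c in ["top","scene"]:
    for d in manip.cut_out(t,c)[:1]: print(t,c,round(d["confidence"],2),d["rect"])
E
```

```text
time: 36.17
tool_pos: [0.4735, 0.0193, 0.1668]
tool_rot: [0.0, 0.997, 0.078, 0.0]
contact_force: [-0.1, -0.1, -0.3]
gripper_width: 0.996
t 36.17 pos [0.4735 0.0193 0.1668] yaw -81.03 w 0.9959 F [-0.09 -0.14 -0.34] | shift tool [-0.     -0.     -0.0032] turn [ 0.01 -0.05 -0.03] shift after turn [-0.     -0.0001 -0.0032]
flap top 0.56 [442.9, 224.1, 455.8, 266.5]
flap scene 0.69 [172.0, 235.0, 196.7, 276.0]
amber_bottle top 0.52 [223.9, 295.4, 245.2, 315.0]
amber_bottle scene 0.62 [378.1, 323.2, 414.7, 356.8]
white_bottle_1 scene 0.56 [219.8, 236.5, 230.2, 250.6]
side_flask top 0.59 [221.7, 294.3, 244.9, 313.8]
side_flask scene 0.7 [173.5, 232.6, 199.5, 276.6]
beaker top 0.64 [342.8, 236.2, 417.6, 264.9]
beaker scene 0.95 [389.1, 371.2, 444.4, 451.5]
reacher top 0.88 [337.6, 239.6, 415.1, 266.6]
reacher scene 0.61 [276.8, 282.9, 428.9, 350.9]
```

View pics/s22.png

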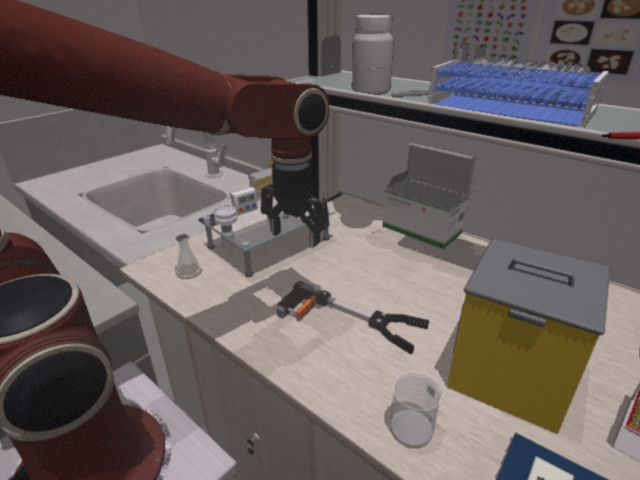

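View pics/t22.png

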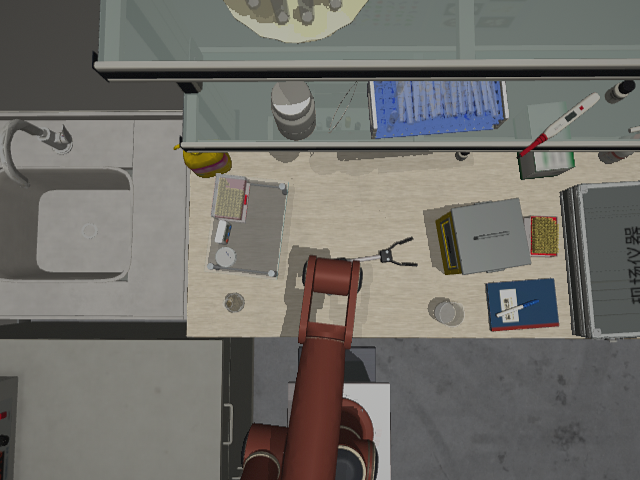

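View pics/w22.png

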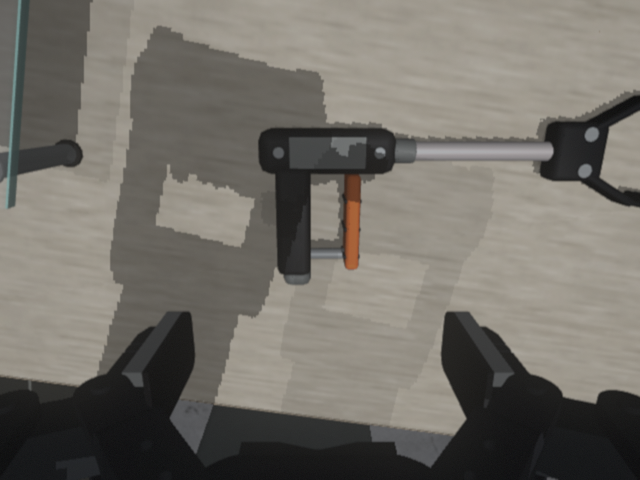

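The reacher lies flat with its trigger out, the flap is shut and the glassware hasn't moved. The bottle isn't visible anywhere outside the box. I'll hand the job in.

```bash
python3 - <<'E'
from plant import manip
print(manip.job_done()); print(manip.state()["time"])
E
```

```text
the job is handed in; nothing more can be done
None
the job is handed in; nothing more can be done
```

I picked up the reacher by grip and trigger and closed its jaws on the amber bottle under the riser. I then carried the bottle through the flap of the waste box and let it go about 90 mm inside. The reacher now lies on open bench between the riser and the box. I handed the job in shortly after the 36 s mark; no verdict was reported.

**Last checks:**
- **Reacher:** it lies flat with its trigger let out, and the gripper stands about 0.17 m above the bench, touching nothing.
- **Flap:** it is shut, with the same outline as at the start to within about 2 pixels in the top view.
- **Flask, beaker and white bottle:** the flask, the beaker and the white bottle the network found sit where they were to within 2–3 pixels. The second white bottle was not checked separately.
- **Forces:** setting the reacher down briefly read 8 N, the highest of the run.

**Not confirmed:** I could not see the bottle inside the closed box. Its place there is inferred from the empty jaws on the way out and no bottle showing in the last pictures.

**Disagreed:** in the last pictures the networks gave false `amber_bottle` reports on the flask and on the reacher's jaws. They also marked the flask as the flap in the scene view and the reacher as the beaker in the top view. I checked these against the pictures and disregarded them.

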